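# Load the chocolate melter, then fit its knob and hold it pressed

### The job

Pick up the aluminium tray, tip all four chocolate chunks off it into the melter's pan, and set the tray back down flat on the counter. Then turn the loose control knob so that the flat in its hole matches the flat of the melter's D-shaped spindle, push it fully home and press knob and spindle right in. Finish while still gripping the knob and holding it pressed in, and leave the other things on the counter where they stand.

Things in the scene. Friction and masses are not known exactly. Their poses are not given: they have to be found in the camera images.
- tray: Open aluminium tipping tray, 160 g, with an upright wooden fin grip. Origin on its underside below the fin; z up, x from the open lip to the fin. Polished: chunks slide off once it is tipped past about 25 degrees (40 empties it). Lip roughly towards the robot at the start. Floor 4 mm thick, x -123 to -28, 90 mm wide in y; 3 mm walls up to z = 22 at both sides and the back.
- tray_lip (a point): Middle of the tray's open lip (no wall there), on the floor's upper face: x = -123, z = 4 mm in the tray's frame; axes as the tray's.
- tray_grip (a point): Where to grip the fin, 52 mm above the tray's origin; axes as the tray's. The fin is upright, 14 mm thick in y, from x = -28 to +32, its top 20 mm above this point, and stands on a foot 50 mm wide and 4 mm thick.
- melter: White and steel chocolate melter, fixed. Origin at its bottom, z up, -x its front (towards the robot). Open steel pan on its +y side: outside x -100..100, y 5..155 mm, walls 12 mm thick, rim at z = 90. Control deck on its -y side: flat, z = 75, x -100..100, y -160..5, with the spindle at x = 0, y = -85.
- pan_floor (a point): Centre of the pan's inner floor, axes as the melter's. Clear inside: 176 mm in x, 126 mm in y; the rim is 58.5 mm above this point.
- spindle_tip (a point): Centre of the top of the steel D-shaped spindle that points up from the deck; z up, x out through its flat, square to it. 16 mm diameter, flat 4 mm from the axis, 30 mm high above the deck, top 2.5 mm chamfered; a collar 28 mm wide, 4 mm high round its foot. It cannot turn; its flat may face up to about 40 degrees either way of the melter's +x.
- spindle (a joint): How far the spindle is pushed down into the deck: 0 out, 0.006 m fully in. A spring pushes it back: about 5 N to start, 8.5 N fully in.
- knob: Loose black control knob, 60 g, upright on the counter. Origin at the centre of its underside, z up. Round skirt 48 mm wide, z 0 to 20. The D-shaped hole in its underside (18 mm wide, 16 mm deep, chamfered mouth, 1 mm clearance all round) has its flat at +x, the nose's side: the nose must point the way the spindle's flat faces. Home, the underside is 16 mm below the spindle's top.
- knob_grip (a point): On the knob's axis, 41 mm above its underside: where to put the TCP to grip the bar with the fingertips just above the skirt; axes as the knob's. The bar runs along x, 14 mm thick in y, 20 to 44 mm above the underside, from x = -22 to +22, then on to a pointed nose at x = +34; a white line on top runs to the nose.
- chunk0: One of four equal dark chocolate chunks, 28 x 24 x 16 mm, 20 g; origin at the centre of its underside as it starts, x along the 28 mm, z up. Lies on the tray's floor at the start.
- chunk1: One of four equal dark chocolate chunks, 28 x 24 x 16 mm, 20 g; origin at the centre of its underside as it starts, x along the 28 mm, z up. Lies on the tray's floor at the start.
- chunk2: One of four equal dark chocolate chunks, 28 x 24 x 16 mm, 20 g; origin at the centre of its underside as it starts, x along the 28 mm, z up. Lies on the tray's floor at the start.
- chunk3: One of four equal dark chocolate chunks, 28 x 24 x 16 mm, 20 g; origin at the centre of its underside as it starts, x along the 28 mm, z up. Lies on the tray's floor at the start.
- jar: Bystander: amber jar, 66 mm diameter, 110 mm high, origin under its centre, z up.
- ramekin: Bystander: small white ramekin, 76 mm diameter, 40 mm high, origin under its centre, z up.
- bowl: Bystander: white bowl, 110 mm diameter, 50 mm high, origin under its centre, z up.
- spatula: Bystander: spatula 240 mm long lying along its x, under 40 mm high, origin under its middle.
- canister: Bystander: small aluminium canister, 60 mm diameter, 80 mm high, origin under its centre, z up.
Things that resemble listed ones, but are neither listed nor needed, are in the scene too. Leave any blue or purple look-alike of the tray alone. What is shaped like the knob but red is not meant.

How it is judged:
On the way, in this order (a step that is already met when the one before it is completed fails the run):
1. the tray is lifted to the pan and tipped (angle between tray's own z axis and vertical above 0.2 rad and height (world z) of tray above 0.06 m and horizontal distance between tray and pan_floor below 0.25 m), for 0.1 s.
2. all four chunks are in the pan (x of chunk0 in the frame of pan_floor between -0.092 and 0.092 m and y of chunk0 in the frame of pan_floor between -0.067 and 0.067 m and z of chunk0 in the frame of pan_floor between -0.01 and 0.058 m and x of chunk1 in the frame of pan_floor between -0.092 and 0.092 m and y of chunk1 in the frame of pan_floor between -0.067 and 0.067 m and z of chunk1 in the frame of pan_floor between -0.01 and 0.058 m and x of chunk2 in the frame of pan_floor between -0.092 and 0.092 m and y of chunk2 in the frame of pan_floor between -0.067 and 0.067 m and z of chunk2 in the frame of pan_floor between -0.01 and 0.058 m and x of chunk3 in the frame of pan_floor between -0.092 and 0.092 m and y of chunk3 in the frame of pan_floor between -0.067 and 0.067 m and z of chunk3 in the frame of pan_floor between -0.01 and 0.058 m), for 0.2 s.
3. the empty tray stands flat on the counter, let go (angle between tray's own z axis and vertical below 0.15 rad and height (world z) of tray between -0.005 and 0.012 m and linear speed of tray below 0.03 m/s and contact force between the fingers and tray below 0.1 N), for 0.2 s.
4. the knob is home on the spindle and pressed in by the gripper (z of knob in the frame of spindle_tip below -0.0135 m and horizontal distance between knob and spindle_tip below 0.004 m and angle between the x axis of knob and the x axis of spindle_tip, either way round below 0.25 rad and angle between knob's own z axis and vertical below 0.12 rad and value of joint spindle above 0.0045 m and contact force between the fingers and knob above 1 N), for 0.3 s.
At the end, for the whole second after the job is handed in: All chunks in the pan; tray flat (0.15 rad) and still on the counter, let go; knob on the spindle (underside over 13.5 mm below its top, 4 mm of its axis, 0.25 rad of its flat, tilt under 0.12 rad), held by the fingers (over 1 N), spindle in by over 4.5 of 6 mm, through the last second (all of step 2 and all of step 3 and all of step 4); the arm keeps its last pose, push and grip.
It fails at once if another thing on the counter is pushed over 5 cm aside or knocked over (distance of any of jar, ramekin, bowl, spatula, canister from where it was at the start of the episode above 0.05 m or angle between any of jar, ramekin, bowl, canister's own z axis and vertical above 0.7 rad).
It also fails if it takes over 70 s, if anything falls off the work surface, if the arm or the gripper's body presses on something with over 40 N, if the wrist force passes 120 N, or if a joint passes its speed limit or range.

### The arm

A 7-joint arm with a two-finger parallel gripper is mounted at the origin on the work surface. World frame = base frame: x ahead of the robot, y to its left, z up, the work surface at z = 0. Lengths are in m, angles in rad, forces in N, time in s.
With the tool pointing down it reaches from about 0.35 to 0.9 m from the base axis. Payload 7.2 kg.
Tool frame: the origin (TCP) lies between the finger pads, 19 mm behind the fingertips; this is the grasp point; z points along the fingers, y is the direction in which the jaws open and shut (so a half turn about z gives the same grasp; the last joint's range is limited). The gripper opens to 88 mm and grips with 3 to 60 N. Pads are 20 mm wide; open, the fingers measure 115 mm over their backs; the gripper's body (75 mm by 178 mm) begins 61 mm behind the grasp point.
Start: joints at [-1.368, 0.411, -0.013, 1.596, 0.006, 1.134, -0.082], TCP at [0.167, 0.602, 0.241] pointing down, gripper open.
Joint ranges: [-2.95, 2.95], [-0.29, 1.99], [-1.47, 1.44], [0.14, 2.54], [-1.03, 4.17], [0.13, 1.85], [-2.86, 2.86]. Speed limits (rad/s): [2.39, 2.39, 3.01, 3.01, 3.14, 3.14, 3.14].

### API

Orientations are given as a rotation vector (axis times angle).
In Python, from station import env gives the robot as it stands. The module is installed in compiled form; this text tells all that it offers.
- The arm moves only by the shell command python3 -m creep 'ROWS' [FORCE]. ROWS is JSON, a list of rows, each an object of numbers: "jaw": the closure in counts, from 0 (fully open) to 255 (shut); "tx", "ty", "tz": the shift along the tool's x, y, z in cm; "rx", "ry", "rz": the turn, a rotation vector about the tool's x, y, z in degrees. A call has 1 to 10 rows; each row shifts and turns the pose as measured when the row begins, along the tool's axes as they then stand; what a row does not reach is not made up. A row lasts 1/10 s, in which the tool goes at most 50 mm and 8.59 degrees, less where a joint would pass 70% of its speed; a pose out of reach is approached as far as the arm can. A call is refused whole if a number of a shift passes 5 or a number of a turn 8.59, either way. A call with a gripper value outside its range is refused whole. The fingers move at their own pace and stop on an object; FORCE is the grip in N (left out, the last holds). Time passes only in rows, so rows that do not move let the fingers close. It gives the time, the measured TCP pose, the force and the opening at its end, in the units of the state.
- env.read_state(): the state, without advancing time (a new reading comes with each control period).
- env.read_camera(name): name is "scene" or "side" or "wrist"; returns the picture (384x512x3 uint8, blue, green, red); there is no depth.
- env.camera_info(name): a dict with "fx", "fy", "cx", "cy" (pixels), "eye" and "rotation" of the camera in the world; the wrist camera has in their place "tool_from_camera" (4x4, takes a point from camera to tool coordinates, whose origin is the TCP and whose axes are the flange's). Camera axes: x right, y up, looking along -z (the intrinsics and any distortion apply to the point x, -y, -z); pixel columns grow to the right and rows downward; lengths in m; the calibration is good to about 2 mm. The wrist camera is an equidistant fisheye: a pixel r from the principal point sees the ray r / f radians off the axis. A picture is of the moment at which its call begins: read the wrist's pose just before it. camera_info takes no time and is no camera call.
- env.hand_in(): hands the job in, once; it reports no verdict.
Trained networks look in the newest picture that a camera, given by its name, has taken for a name from the list of things; names that differ only in an ending like _2 or _b are one class to them, and where a whole thing is asked for, a point or a joint stands for the part that bears it (a point fixed in the world has none). Each returns a list of dicts, best first, with "confidence" (0 to 1); they miss things now and then, are a little off and sometimes report something else, mostly with a low value. They report only what shows in the picture. A call takes as long as a camera call. They do not tell look-alikes from the thing itself.
- env.trace(camera, target): "pixels" (384x512 bool, what is visible of it) and "bbox" ([left, top, width, height] as shares, 0 to 1, of the picture: columns of its width, rows of its height, round what is visible of it).
- env.tip_of(camera, target): "centre" ([row, column] as shares, 0 to 1, of the picture: columns of its width, rows of its height: a listed point, or the origin of a listed thing).
The state is a dict: "time_s": time; "joint_pos": joint angles; "joint_vel": joint speeds; "tau": joint torques, N m; "ee_pos": TCP position; "ee_rot": TCP orientation; "contact_force": force on the tool from outside, world axes, zero at the start; "torque": the same for the moment, N m; "grip_width": finger opening in m.
Only numpy, scipy, OpenCV 4.12 (cv2) and the standard library are available. Lean on these libraries where they do the work, as an engineer would, in place of code of your own. Each camera call takes 0.05 s, during which the arm holds its last target. There are 200 camera calls.

## Working session

There is one attempt and no reset: what is moved stays moved. The work goes in short steps, Python scripts to look and compute and a shell command to move; the robot and the scene stay as the last step left them, time stands still between calls to the robot, and variables do not carry over. Pictures are saved under pics/ and viewed, about 8 in all and at most 12, crops included, and the job is handed in when it is done.

```bash
mkdir -p pics; python3 - <<'E'
from station import env
import cv2
s=env.read_state(); print({k:s[k] for k in ('time_s','ee_pos','ee_rot','grip_width','contact_force')})
for c in ('scene','side','wrist'):
    cv2.imwrite(f'pics/{c}0.png',env.read_camera(c)); i=env.camera_info(c); print(c,i)
    for t in ('tray','tray_lip','tray_grip','melter','pan_floor','spindle_tip','knob','knob_grip','jar','ramekin','bowl','spatula','canister','chunk0'):
        print(t,[(round(d['confidence'],2),round(d['centre'][1]*512),round(d['centre'][0]*384)) for d in env.tip_of(c,t)])
E
```

```text
{'time_s': 0.0, 'ee_pos': array([0.16710683, 0.60177902, 0.2405719 ]), 'ee_rot': array([-4.23977847e-01, -3.11275878e+00,  2.33968750e-03]), 'grip_width': 0.08810647271547782, 'contact_force': array([-0.65289921, -0.16904172, -0.63002674])}
scene {'fx': 381.62682111248614, 'fy': 381.62682111248614, 'cx': 257.33497608479144, 'cy': 188.64328672709823, 'eye': array([1.33469214, 0.58983081, 1.23200236]), 'rotation': array([0.39800946, 0.76789532, 2.06299458])}
tray [(0.93, 338, 191), (0.82, 319, 253), (0.64, 397, 239)]
tray_lip [(0.87, 356, 213), (0.75, 341, 234), (0.69, 404, 266)]
tray_grip [(0.75, 317, 239), (0.75, 342, 182), (0.72, 403, 233)]
melter []
pan_floor [(0.74, 328, 239), (0.55, 267, 197)]
spindle_tip [(0.49, 228, 179)]
knob [(0.68, 211, 164), (0.6, 195, 169), (0.43, 191, 153)]
knob_grip [(0.59, 191, 169), (0.54, 214, 151), (0.5, 193, 147), (0.18, 190, 154)]
jar [(0.96, 173, 208)]
ramekin [(0.68, 159, 182), (0.48, 342, 233)]
bowl [(0.61, 261, 266), (0.28, 176, 208)]
spatula [(0.78, 154, 156), (0.45, 260, 262)]
canister [(0.71, 231, 243)]
chunk0 [(0.68, 316, 249), (0.58, 230, 
[... 974 characters left out ...]
7.3186396354542, 'fy': 297.3186396354542, 'cx': 259.71207326306, 'cy': 186.26248633895432, 'tool_from_camera': array([[ 3.73025304e-04,  9.54444632e-01,  2.98387843e-01,
         8.15131088e-02],
       [ 9.99999895e-01, -2.76590464e-04, -3.65413617e-04,
         1.05285834e-03],
       [-2.66235833e-04,  2.98387948e-01, -9.54444635e-01,
        -1.42913205e-01],
       [ 0.00000000e+00,  0.00000000e+00,  0.00000000e+00,
         1.00000000e+00]])}
tray [(0.82, 279, 280)]
tray_lip [(0.72, 193, 351), (0.68, 323, 324)]
tray_grip [(0.94, 279, 301)]
melter []
pan_floor []
spindle_tip []
knob []
knob_grip []
jar []
ramekin []
bowl [(0.31, 185, 356)]
spatula []
canister []
chunk0 [(0.5, 184, 355)]
```

```bash
python3 - <<'E'
import cv2,numpy as np
a=cv2.imread('pics/scene0.png');b=cv2.imread('pics/side0.png')
a=cv2.resize(a[100:310,120:450],(800,509),interpolation=3)
b=cv2.resize(b[80:380,120:440],(640,600),interpolation=3)
cv2.imwrite('pics/v1.png',a);cv2.imwrite('pics/v2.png',b)
E
```

```text
(no output)
```

View pics/v1.png

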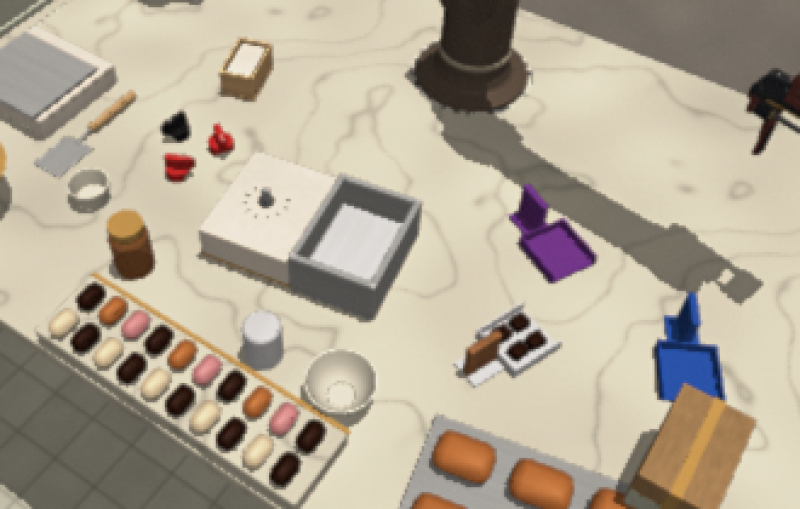

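View pics/v2.png

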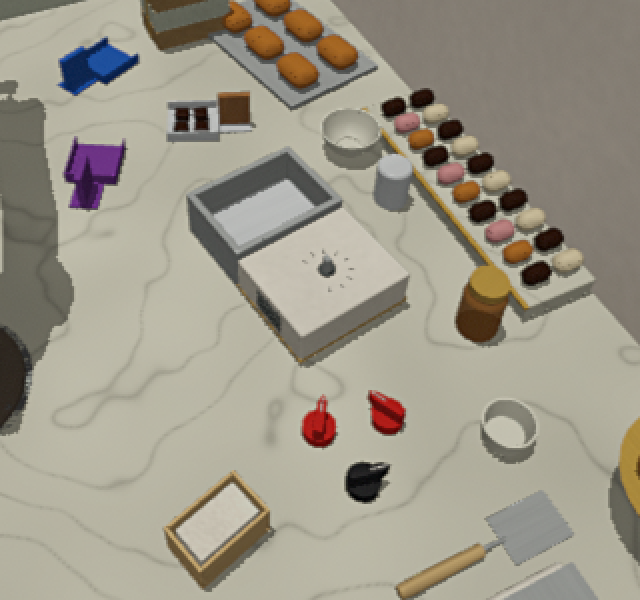

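Scene crop: the aluminium tray with the wooden fin is at scene px (317,240), side px (225,138). The purple tray (scene (345,200)) and the blue one (scene (403,245)) are look-alikes. The black knob is at scene (192,152), side (303,320). The two red ones, at side (279,292) and (313,286), are not meant. The melter is in the middle, pan on the +y side.

```bash
cat > h.py <<'E'
from station import env
import numpy as np, cv2
from scipy.spatial.transform import Rotation as R
from scipy.optimize import least_squares
def cam(n, s=None):
    i=env.camera_info(n)
    K=(i['fx'],i['cx'],i['cy'])
    if n=='wrist':
        s=s or env.read_state(); Rt=R.from_rotvec(s['ee_rot']).as_matrix(); T=np.array(i['tool_from_camera'])
        return K, s['ee_pos']+Rt@T[:3,3], Rt@T[:3,:3], True
    return K, np.array(i['eye']), R.from_rotvec(i['rotation']).as_matrix(), False
def ray(c,u,v):
    (f,cx,cy),e,M,fish=c
    x,y=(u-cx)/f,(v-cy)/f
    if fish:
        r=np.hypot(x,y); k=np.sin(r)/max(r,1e-9); d=np.array([x*k,-y*k,-np.cos(r)])
    else: d=np.array([x,-y,-1.])
    d=M@d; return e,d/np.linalg.norm(d)
def onz(c,u,v,z):
    e,d=ray(c,u,v); return e+d*(z-e[2])/d[2]
def proj(c,p):
    (f,cx,cy),e,M,fish=c
    q=(np.asarray(p)-e)@M; x,y,z=q[...,0],-q[...,1],-q[...,2]
    if fish:
        r=np.hypot(x,y); k=np.arctan2(r,z)/np.maximum(r,1e-9)
    else: k=1/z
    return np.stack([cx+f*x*k,cy+f*y*k],-1)
def tri(*obs):
    A=np.zeros((3,3));b=np.zeros(3)
    for c,u,v in obs:
        e,d=ray(c,u,v);P=np.eye(3)-np.outer(d,d);A+=P;b+=P@e
    p=np.linalg.solve(A,b)
    return p,[float(np.linalg.norm((np.eye(3)-np.outer(ray(*o)[1],ray(*o)[1]))@(p-o[0][1]))) for o in obs]
E
python3 - <<'E'
from h import *
np.set_printoptions(precision=4,suppress=True)
a,b=cam('scene'),cam('side')
for n,p,q in [('tray_grip',(317,239),(237,132)),('pan_floor',(267,197),(252,189)),('spindle',(228,179),(283,209)),('knob_grip',(193,147),(302,312)),('knob',(191,153),(303,325)),('jar',(173,208),(359,241)),('ram',(159,182),(371,297)),('bowl',(261,266),(295,152)),('spat',(154,156),(361,358)),('can',(231,243),(315,179)),('bluegrip',(403,233),(162,100)),('purple',(342,182),(156,113))]:
    print(n,*tri((a,*p),(b,*q)))
print('lip',onz(a,341,234,.004), 'side lip',onz(b,207,139,.004))
S=lambda x,y:(120+x/2,80+y/2); C=lambda x,y:(120+x/2.424,100+y/2.424)
print('side rim');[print(onz(b,*S(*q),.09)) for q in ((189,197),(288,150),(340,203))]
print('side deck');[print(onz(b,*S(*q),.075)) for q in ((240,268),(303,333),(408,275),(340,208))]
print('scene rim');[print(onz(a,*C(*q),.09)) for q in ((340,176),(421,203))]
print('scene deck');[print(onz(a,*C(*q),.075)) for q in ((262,153),(202,233),(290,262))]
E
```

```text
tray_grip [0.5878 0.3293 0.0624] [0.002669871141432806, 0.0026698711414327946]
pan_floor [0.5227 0.065  0.054 ] [0.0059228237434564325, 0.005922823743456568]
spindle [ 0.5593 -0.0893  0.1023] [0.002182812044486478, 0.0021828120444865565]
knob_grip [ 0.465  -0.3694  0.0544] [0.0030400787370622457, 0.003040078737062292]
knob [ 0.4658 -0.3859  0.0093] [0.000980253366946267, 0.0009802533669463962]
jar [ 0.7492 -0.2307  0.0124] [0.002269470193096609, 0.0022694701930966983]
ram [ 0.6755 -0.3903  0.0005] [0.002870457974675563, 0.0028704579746752254]
bowl [0.7644 0.2048 0.0017] [0.0019502679325125929, 0.0019502679325123944]
spat [ 0.5638 -0.52   -0.0039] [0.005151118991449824, 0.005151118991449983]
can [0.7546 0.0554 0.0081] [0.007093941999592564, 0.0070939419995925635]
bluegrip [0.3959 0.5818 0.0854] [0.006421952972864524, 0.006421952972864476]
purple [0.3524 0.3312 0.193 ] [0.041734682237084104, 0.04173468223708411]
lip [0.4757 0.383  0.004 ] side lip [0.4969 0.3995 0.004 ]
side rim
[0.4241 0.1197 0.09  ]
[0.6125 0.1524 0.09  ]
[0.6344 0.0104 0.09  ]
side deck
[ 0.4447 -0.0327  0.075 ]
[ 0.4783 -0.1746  0.075 ]
[ 0.6649 -0.1475  0.075 ]
[0.6369 0.0127 0.075 ]
scene rim
[ 0.4501 -0.0102  0.09  ]
[0.4253 0.1341 0.09  ]
scene deck
[ 0.4699 -0.162   0.075 ]
[ 0.6694 -0.132   0.075 ]
[0.6368 0.0213 0.075 ]
```

```bash
python3 -m creep '[{"tx":-4.4,"ty":-1.4},{"tx":-4.4,"ty":-1.4},{"tx":-4.4,"ty":-1.4},{"tx":-4.4,"ty":-1.4},{"tx":-4.4,"ty":-1.4},{"tx":-4.4,"ty":-1.4},{"tx":-4.4,"ty":-1.4},{"tx":-4.4,"ty":-1.4},{"tx":-4.4,"ty":-1.4},{"tx":-4.4,"ty":-1.4}]'; python3 -m creep '[{"rz":8},{"rz":7},{}]'
python3 - <<'E'
from h import *
np.set_printoptions(precision=4,suppress=True)
s=env.read_state(); c=cam('wrist',s); im=env.read_camera('wrist'); cv2.imwrite('pics/w1.png',cv2.resize(im,None,fx=1.5,fy=1.5))
print(s['ee_pos'],R.from_rotvec(s['ee_rot']).as_matrix(),s['contact_force'])
for t,z in (('tray',0),('tray_lip',.004),('tray_grip',.052),('pan_floor',.0315),('chunk0',.01)):
    for d in env.tip_of('wrist',t):
        v,u=d['centre'][0]*384,d['centre'][1]*512; print(t,round(d['confidence'],2),round(u*1.5),round(v*1.5),onz(c,u,v,z))
E
```

```text
[0.1672 0.6022 0.2413] [[-0.9636  0.2675 -0.    ]
 [ 0.2675  0.9636 -0.    ]
 [ 0.     -0.     -1.    ]] [-0.0579  0.411   0.3678]
tray 0.74 413 421 [0.3599 0.5758 0.    ]
tray_lip 0.69 290 524 [0.4818 0.3853 0.004 ]
tray_lip 0.68 488 490 [0.484  0.6357 0.004 ]
tray_grip 0.83 422 453 [0.3634 0.581  0.052 ]
chunk0 0.58 278 532 [0.4883 0.3669 0.01  ]validation failed for argument at $[0]...
validation failed for argument at $[0]...
```

View pics/w1.png

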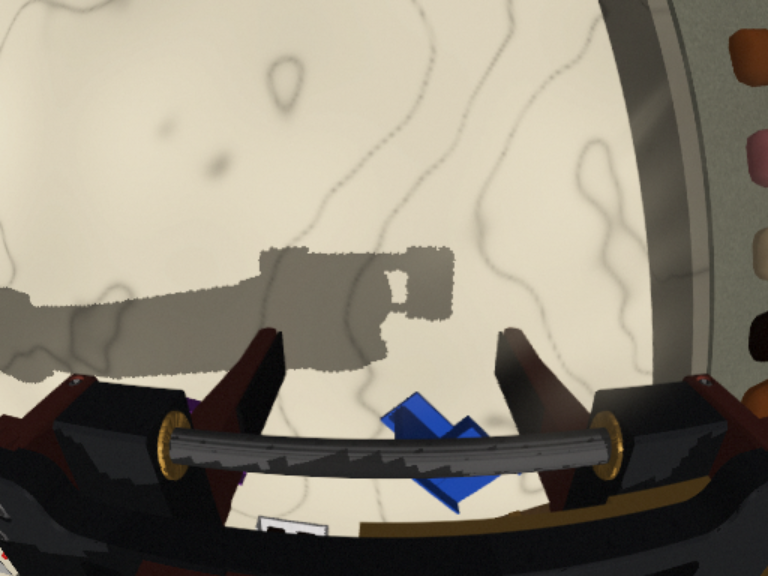

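The call was refused because every field must be given, so the arm has not moved. The blue tray and the shadow show that.

```bash
python3 -m creep '[{"jaw":0,"tx":-4.7,"ty":-1.45,"tz":0,"rx":0,"ry":0,"rz":0},{"jaw":0,"tx":-4.7,"ty":-1.45,"tz":0,"rx":0,"ry":0,"rz":0},{"jaw":0,"tx":-4.7,"ty":-1.45,"tz":0,"rx":0,"ry":0,"rz":0},{"jaw":0,"tx":-4.7,"ty":-1.45,"tz":0,"rx":0,"ry":0,"rz":0},{"jaw":0,"tx":-4.7,"ty":-1.45,"tz":0,"rx":0,"ry":0,"rz":0},{"jaw":0,"tx":-4.7,"ty":-1.45,"tz":0,"rx":0,"ry":0,"rz":0},{"jaw":0,"tx":-4.7,"ty":-1.45,"tz":0,"rx":0,"ry":0,"rz":0},{"jaw":0,"tx":-4.7,"ty":-1.45,"tz":0,"rx":0,"ry":0,"rz":0},{"jaw":0,"tx":-4.7,"ty":-1.45,"tz":0,"rx":0,"ry":0,"rz":0},{"jaw":0,"tx":-4.7,"ty":-1.45,"tz":0,"rx":0,"ry":0,"rz":0}]'; python3 -m creep '[{"jaw":0,"tx":-4,"ty":-1.2,"tz":0,"rx":0,"ry":0,"rz":0},{"jaw":0,"tx":0,"ty":0,"tz":0,"rx":0,"ry":0,"rz":8},{"jaw":0,"tx":0,"ty":0,"tz":0,"rx":0,"ry":0,"rz":7},{"jaw":0,"tx":0,"ty":0,"tz":0,"rx":0,"ry":0,"rz":0}]'
cat > look.py <<'E'
from h import *
import sys
np.set_printoptions(precision=4,suppress=True)
s=env.read_state(); c=cam('wrist',s); im=env.read_camera('wrist'); cv2.imwrite(f'pics/{sys.argv[1]}.png',cv2.resize(im,None,fx=1.5,fy=1.5))
print(s['time_s'],s['ee_pos'],R.from_rotvec(s['ee_rot']).as_matrix(),s['contact_force'])
for a in sys.argv[2:]:
    t,z=a.split(':')
    for d in env.tip_of('wrist',t):
        v,u=d['centre'][0]*384,d['centre'][1]*512; print(t,round(d['confidence'],2),round(u*1.5),round(v*1.5),onz(c,u,v,float(z)))
E
python3 look.py w2 tray:0 tray_lip:.004 tray_grip:.052
```

```text
time_s: 3.55
ee_pos: [0.5838, 0.3406, 0.2404]
ee_rot: [-0.395, -3.114, -0.008]
contact_force: [1.4, 0.6, -0.7]
grip_width: 0.0879
time_s: 3.95
ee_pos: [0.629, 0.3074, 0.2389]
ee_rot: [0.831, 3.029, 0.001]
contact_force: [1.0, 0.1, -0.5]
grip_width: 0.0881
3.95 [0.629  0.3074 0.2389] [[-0.8601  0.5101  0.0007]
 [ 0.5101  0.8601  0.0005]
 [-0.0003  0.0008 -1.    ]] [ 1.033   0.1258 -0.5267]
tray 0.95 407 181 [0.5938 0.347  0.    ]
tray 0.62 366 114 [0.5268 0.3463 0.    ]
tray_lip 0.95 380 43 [0.4805 0.388  0.004 ]
tray_lip 0.74 260 454 [0.7622 0.062  0.004 ]
tray_lip 0.19 100 321 [ 0.542  -0.0023  0.004 ]
tray_grip 0.95 410 186 [0.5932 0.3476 0.052 ]
```

View pics/w2.png

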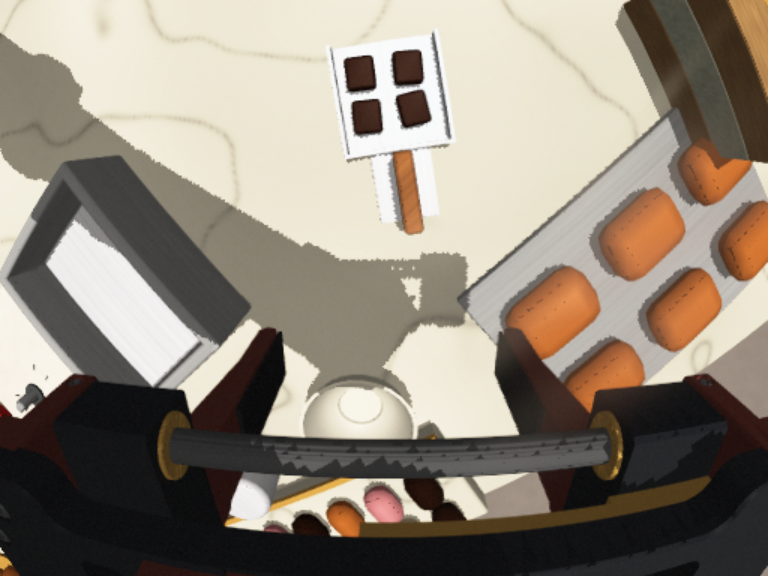

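Wrist view: the aluminium tray is upright at about (390,130) with four chunks on it, its fin at (408,190) and lip at (382,42). The pan is at left, the bowl below. This is the right tray (silver, wooden fin). I'll refine its pose from its corners.

```bash
python3 - <<'E'
from h import *
np.set_printoptions(precision=4,suppress=True)
c=cam('wrist'); a=cam('scene'); b=cam('side')
px=np.array([(330,47),(437,32),(345,159),(454,142),(412,233)])/1.5
L=np.array([(-.123,-.045,.022),(-.123,.045,.022),(-.028,-.045,.022),(-.028,.045,.022),(.032,0,.072)])
def W(p): 
    k,q=np.cos(p[2]),np.sin(p[2]); return np.c_[p[0]+k*L[:,0]-q*L[:,1],p[1]+q*L[:,0]+k*L[:,1],L[:,2]]
f=lambda p:(proj(c,W(p))-px).ravel()
r=least_squares(f,[.59,.34,-.5]); print(r.x,np.degrees(r.x[2]),r.fun)
print('in scene',proj(a,W(r.x)).round(),'side',proj(b,W(r.x)).round())
print('bowl',onz(c,360/1.5,405/1.5,.005),proj(c,np.array([.764,.205,.005]))*1.5)
print('spindle',onz(c,28/1.5,397/1.5,.105))
g=R.from_rotvec(env.read_state()['ee_rot']).as_matrix(); s=env.read_state()
print('tool delta to grip',g.T@(np.array([r.x[0],r.x[1],.052])-s['ee_pos']))
E
```

```text
[ 0.5921  0.346  -0.3859] -22.10953660279786 [-2.1081 -1.3044  1.2113 -1.4855 -0.6774 -0.2164  0.8107  1.0097  0.6392
  1.6497]
in scene [[336. 225.]
 [352. 241.]
 [317. 236.]
 [332. 254.]
 [313. 245.]] side [[202. 146.]
 [203. 130.]
 [228. 145.]
 [228. 129.]
 [244. 126.]]
bowl [0.7587 0.2008 0.005 ] [366.3693 407.0808]
spindle [ 0.5584 -0.0586  0.105 ]
tool delta to grip [0.0492 0.0134 0.1874]
```

```bash
python3 -m creep '[{"jaw":0,"tx":0,"ty":0,"tz":0,"rx":0,"ry":0,"rz":-8.5},{"jaw":0,"tx":2.4,"ty":1.1,"tz":2,"rx":0,"ry":0,"rz":0},{"jaw":0,"tx":2.4,"ty":1.1,"tz":3,"rx":0,"ry":0,"rz":0},{"jaw":0,"tx":0,"ty":0,"tz":4,"rx":0,"ry":0,"rz":0},{"jaw":0,"tx":0,"ty":0,"tz":3,"rx":0,"ry":0,"rz":0},{"jaw":0,"tx":0,"ty":0,"tz":0,"rx":0,"ry":0,"rz":0}]'
cat > d.py <<'E'
from h import *
import sys
np.set_printoptions(precision=4,suppress=True)
x,y,z,yaw=map(float,sys.argv[1:5]); s=env.read_state(); g=R.from_rotvec(s['ee_rot']).as_matrix()
# target tool: z down, tool y at world yaw (deg)
t=np.radians(yaw); Y=np.array([np.cos(t),np.sin(t),0]);Z=np.array([0,0,-1.]);T=np.c_[np.cross(Y,Z),Y,Z]
print('t',s['time_s'],'cm',100*g.T@(np.array([x,y,z])-s['ee_pos']),'turn deg',np.degrees(R.from_matrix(g.T@T).as_rotvec()),'pos',s['ee_pos'],'w',s['grip_width'],'F',s['contact_force'])
E
python3 d.py .592 .346 .052 67.9
```

```text
time_s: 4.75
ee_pos: [0.5882, 0.3543, 0.1194]
ee_rot: [0.555, 3.089, 0.014]
contact_force: [0.1, 0.2, 0.0]
grip_width: 0.0875
t 4.75 cm [-0.6341 -0.7105  6.7346] turn deg [0.518  0.0726 1.7396] pos [0.5882 0.3543 0.1194] w 0.08748579115504705 F [0.0702 0.2435 0.0216]
```

```bash
python3 -m creep '[{"jaw":0,"tx":-0.6,"ty":-0.7,"tz":2.7,"rx":0.5,"ry":0,"rz":1.7},{"jaw":0,"tx":0,"ty":0,"tz":2.5,"rx":0,"ry":0,"rz":0},{"jaw":0,"tx":0,"ty":0,"tz":1.2,"rx":0,"ry":0,"rz":0},{"jaw":0,"tx":0,"ty":0,"tz":0,"rx":0,"ry":0,"rz":0}]'
python3 d.py .592 .346 .052 67.9; python3 look.py w3 tray_lip:.004 tray_grip:.052
```

```text
time_s: 5.15
ee_pos: [0.5935, 0.349, 0.0597]
ee_rot: [0.59, 3.08, 0.008]
contact_force: [-0.2, 1.1, -0.1]
grip_width: 0.0879
t 5.15 cm [ 0.029  -0.3355  0.7658] turn deg [0.3414 0.2304 0.404 ] pos [0.5935 0.349  0.0597] w 0.0878506130791308 F [-0.1919  1.0853 -0.1453]
5.15 [0.5935 0.349  0.0597] [[-0.9291  0.3697  0.006 ]
 [ 0.3697  0.9291  0.004 ]
 [-0.004   0.0059 -1.    ]] [-0.1919  1.0853 -0.1453]
tray_lip 0.96 375 56 [0.479  0.3893 0.004 ]
tray_grip 0.97 380 368 [0.5935 0.3464 0.052 ]
```

Well placed; correct slightly, grip and lift.

```bash
python3 -m creep '[{"jaw":0,"tx":0,"ty":-0.3,"tz":0.7,"rx":0.3,"ry":0.2,"rz":0.4},{"jaw":120,"tx":0,"ty":0,"tz":0,"rx":0,"ry":0,"rz":0},{"jaw":255,"tx":0,"ty":0,"tz":0,"rx":0,"ry":0,"rz":0},{"jaw":255,"tx":0,"ty":0,"tz":0,"rx":0,"ry":0,"rz":0},{"jaw":255,"tx":0,"ty":0,"tz":0,"rx":0,"ry":0,"rz":0},{"jaw":255,"tx":0,"ty":0,"tz":0,"rx":0,"ry":0,"rz":0}]' 50
python3 -m creep '[{"jaw":255,"tx":0,"ty":0,"tz":0,"rx":0,"ry":0,"rz":0},{"jaw":255,"tx":0,"ty":0,"tz":0,"rx":0,"ry":0,"rz":0},{"jaw":255,"tx":0,"ty":0,"tz":-1,"rx":0,"ry":0,"rz":0},{"jaw":255,"tx":0,"ty":0,"tz":-1.5,"rx":0,"ry":0,"rz":0},{"jaw":255,"tx":0,"ty":0,"tz":-1,"rx":0,"ry":0,"rz":0}]' 50; python3 d.py .626 .087 .235 99.3
```

```text
time_s: 5.9
ee_pos: [0.5953, 0.3478, 0.0584]
ee_rot: [0.602, 3.077, 0.011]
contact_force: [0.2, -0.3, -0.6]
grip_width: 0.0508
time_s: 6.4
ee_pos: [0.594, 0.347, 0.0943]
ee_rot: [0.602, 3.079, 0.007]
contact_force: [-0.6, -0.6, 0.2]
grip_width: 0.0114
t 6.4 cm [-12.8061 -22.8081 -14.1438] turn deg [  0.2312   0.2698 -31.4333] pos [0.594  0.347  0.0943] w 0.011370134790471921 F [-0.645  -0.5802  0.1876]
```

```bash
python3 -m creep '[{"jaw":255,"tx":0,"ty":0,"tz":-2,"rx":0,"ry":0,"rz":0},{"jaw":255,"tx":0,"ty":0,"tz":-2,"rx":0,"ry":0,"rz":0},{"jaw":255,"tx":0,"ty":0,"tz":0,"rx":0,"ry":0,"rz":0}]'; python3 look.py w4 tray_lip:.004 tray_grip:.052
```

```text
time_s: 6.7
ee_pos: [0.5951, 0.3476, 0.1407]
ee_rot: [0.602, 3.075, 0.013]
contact_force: [0.1, -0.2, 0.1]
grip_width: 0.0004
6.7 [0.5951 0.3476 0.1407] [[-0.9262  0.3768  0.0095]
 [ 0.3769  0.9262  0.0065]
 [-0.0063  0.0096 -0.9999]] [ 0.0988 -0.1622  0.0566]
tray_lip 0.96 381 82 [0.4831 0.3902 0.004 ]
tray_grip 0.55 390 294 [0.5961 0.35   0.052 ]
```

View pics/w4.png

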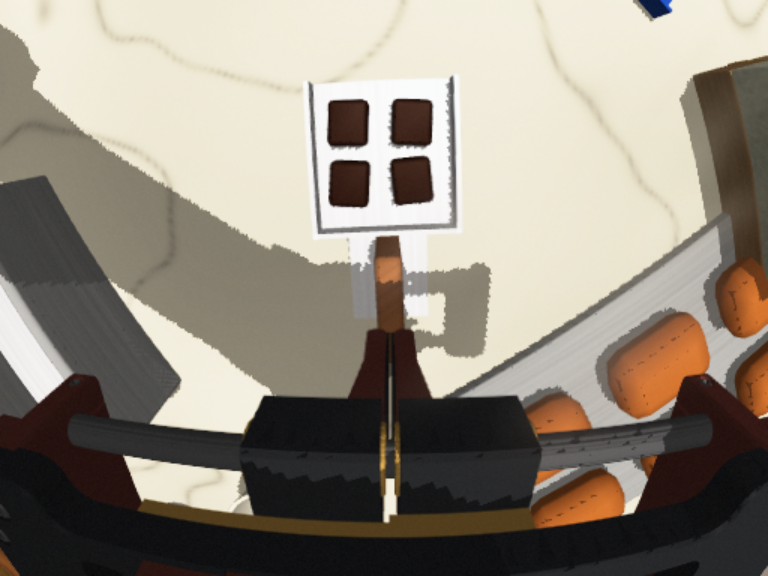

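The picture shows the jaws empty and shut above the fin. The tray is still flat at (385,160) with all its chunks, because I lifted before the slow fingers had closed. Reopen and redo with more closing time.

```bash
python3 -m creep '[{"jaw":0,"tx":0,"ty":0,"tz":0,"rx":0.5,"ry":-0.4,"rz":0},{"jaw":0,"tx":0,"ty":0,"tz":0,"rx":0,"ry":0,"rz":0},{"jaw":0,"tx":0,"ty":0,"tz":0,"rx":0,"ry":0,"rz":0},{"jaw":0,"tx":0,"ty":0,"tz":0,"rx":0,"ry":0,"rz":0},{"jaw":0,"tx":0,"ty":0,"tz":0,"rx":0,"ry":0,"rz":0},{"jaw":0,"tx":0,"ty":0,"tz":0,"rx":0,"ry":0,"rz":0}]'; python3 d.py .593 .346 .052 68
```

```text
time_s: 7.45
ee_pos: [0.5913, 0.3458, 0.132]
ee_rot: [0.601, 3.078, -0.018]
contact_force: [-0.6, 0.0, -0.0]
grip_width: 0.0454
t 7.45 cm [-0.0927  0.1685  8.0042] turn deg [-0.5925  0.4005 -0.106 ] pos [0.5913 0.3458 0.132 ] w 0.04538076327203277 F [-0.5874  0.0295 -0.003 ]
```

```bash
python3 -m creep '[{"jaw":0,"tx":-0.1,"ty":0.2,"tz":3,"rx":-0.6,"ry":0.4,"rz":0},{"jaw":0,"tx":0,"ty":0,"tz":3,"rx":0,"ry":0,"rz":0},{"jaw":0,"tx":0,"ty":0,"tz":2,"rx":0,"ry":0,"rz":0},{"jaw":0,"tx":0,"ty":0,"tz":0,"rx":0,"ry":0,"rz":0}]'; python3 d.py .593 .346 .052 68
```

```text
time_s: 7.85
ee_pos: [0.5945, 0.3476, 0.0513]
ee_rot: [0.602, 3.081, 0.005]
contact_force: [-1.2, 0.2, 0.7]
grip_width: 0.0772
t 7.85 cm [ 0.0769 -0.2068 -0.071 ] turn deg [ 0.2207  0.1056 -0.1222] pos [0.5945 0.3476 0.0513] w 0.07718737066739718 F [-1.1605  0.2303  0.6773]
```

```bash
python3 -m creep '[{"jaw":255,"tx":0.1,"ty":-0.2,"tz":0,"rx":0.2,"ry":0.1,"rz":0},{"jaw":255,"tx":0,"ty":0,"tz":0,"rx":0,"ry":0,"rz":0},{"jaw":255,"tx":0,"ty":0,"tz":0,"rx":0,"ry":0,"rz":0},{"jaw":255,"tx":0,"ty":0,"tz":0,"rx":0,"ry":0,"rz":0},{"jaw":255,"tx":0,"ty":0,"tz":0,"rx":0,"ry":0,"rz":0},{"jaw":255,"tx":0,"ty":0,"tz":0,"rx":0,"ry":0,"rz":0},{"jaw":255,"tx":0,"ty":0,"tz":0,"rx":0,"ry":0,"rz":0},{"jaw":255,"tx":0,"ty":0,"tz":0,"rx":0,"ry":0,"rz":0},{"jaw":255,"tx":0,"ty":0,"tz":0,"rx":0,"ry":0,"rz":0},{"jaw":255,"tx":0,"ty":0,"tz":0,"rx":0,"ry":0,"rz":0}]' 50; python3 -m creep '[{"jaw":255,"tx":0,"ty":0,"tz":0,"rx":0,"ry":0,"rz":0},{"jaw":255,"tx":0,"ty":0,"tz":0,"rx":0,"ry":0,"rz":0}]'
```

```text
time_s: 8.85
ee_pos: [0.5954, 0.3472, 0.0571]
ee_rot: [0.602, 3.078, 0.007]
contact_force: [0.6, 0.4, 0.4]
grip_width: 0.014
time_s: 9.05
ee_pos: [0.5954, 0.3472, 0.0571]
ee_rot: [0.602, 3.078, 0.007]
contact_force: [1.2, 0.3, 1.2]
grip_width: 0.0137
```

```bash
python3 -m creep '[{"jaw":255,"tx":0,"ty":0,"tz":-1,"rx":0,"ry":0,"rz":0},{"jaw":255,"tx":0,"ty":0,"tz":-2,"rx":0,"ry":0,"rz":0},{"jaw":255,"tx":0,"ty":0,"tz":-3,"rx":0,"ry":0,"rz":0},{"jaw":255,"tx":0,"ty":0,"tz":-3,"rx":0,"ry":0,"rz":0},{"jaw":255,"tx":0,"ty":0,"tz":-3,"rx":0,"ry":0,"rz":0},{"jaw":255,"tx":0,"ty":0,"tz":-2.5,"rx":0,"ry":0,"rz":0},{"jaw":255,"tx":0,"ty":0,"tz":-1.5,"rx":0,"ry":0,"rz":0},{"jaw":255,"tx":0,"ty":0,"tz":0,"rx":0,"ry":0,"rz":0}]'; python3 d.py .626 .087 .235 99.3
```

```text
time_s: 9.85
ee_pos: [0.5924, 0.3454, 0.2234]
ee_rot: [0.603, 3.082, 0.0]
contact_force: [0.9, 0.5, -1.6]
grip_width: 0.0137
t 9.85 cm [-12.8529 -22.6711  -1.1582] turn deg [  0.0107   0.0591 -31.4311] pos [0.5924 0.3454 0.2234] w 0.013745449416879526 F [ 0.8869  0.4872 -1.59  ]
```

```bash
python3 -m creep '[{"jaw":255,"tx":0,"ty":0,"tz":0,"rx":0,"ry":0,"rz":-3},{"jaw":255,"tx":0,"ty":0,"tz":0,"rx":0,"ry":0,"rz":-6},{"jaw":255,"tx":0,"ty":0,"tz":0,"rx":0,"ry":0,"rz":-7},{"jaw":255,"tx":0,"ty":0,"tz":0,"rx":0,"ry":0,"rz":-7},{"jaw":255,"tx":0,"ty":0,"tz":0,"rx":0,"ry":0,"rz":-5},{"jaw":255,"tx":0,"ty":0,"tz":0,"rx":0,"ry":0,"rz":-3},{"jaw":255,"tx":0,"ty":0,"tz":0,"rx":0,"ry":0,"rz":0}]'; python3 d.py .626 .087 .235 99.3
```

```text
time_s: 10.55
ee_pos: [0.589, 0.3438, 0.2169]
ee_rot: [0.277, -3.122, 0.007]
contact_force: [0.2, 0.1, -1.7]
grip_width: 0.0137
t 10.55 cm [  0.8905 -25.9335  -1.7092] turn deg [-0.2068 -0.4124  0.8331] pos [0.589  0.3438 0.2169] w 0.01365520472870001 F [ 0.2152  0.1299 -1.6971]
```

```bash
python3 -m creep '[{"jaw":255,"tx":0,"ty":-1.5,"tz":-0.3,"rx":0,"ry":0,"rz":0},{"jaw":255,"tx":0.1,"ty":-3,"tz":-0.3,"rx":0,"ry":0,"rz":0},{"jaw":255,"tx":0.1,"ty":-3.5,"tz":-0.3,"rx":0,"ry":0,"rz":0},{"jaw":255,"tx":0.1,"ty":-3.5,"tz":-0.3,"rx":0,"ry":0,"rz":0},{"jaw":255,"tx":0.1,"ty":-3.5,"tz":-0.3,"rx":0,"ry":0,"rz":0.4},{"jaw":255,"tx":0.1,"ty":-3.5,"tz":-0.3,"rx":0,"ry":0,"rz":0.4},{"jaw":255,"tx":0.1,"ty":-3,"tz":-0.3,"rx":0,"ry":0,"rz":0},{"jaw":255,"tx":0.1,"ty":-2.5,"tz":-0.3,"rx":0,"ry":0,"rz":0},{"jaw":255,"tx":0.1,"ty":-1.5,"tz":-0.3,"rx":0,"ry":0,"rz":0},{"jaw":255,"tx":0,"ty":0,"tz":0,"rx":0,"ry":0,"rz":0}]'; python3 d.py .626 .087 .235 99.3; python3 look.py w5 tray_lip:.187; python3 - <<'E'
import cv2,numpy as np
from station import env
a=env.read_camera('scene');b=env.read_camera('side')
a=cv2.resize(a[120:270,190:390],(800,600),interpolation=3);cv2.imwrite('pics/s5.png',a)
E
```

```text
time_s: 11.55
ee_pos: [0.6222, 0.0707, 0.2434]
ee_rot: [0.223, -3.122, 0.015]
contact_force: [-0.3, 0.7, -1.7]
grip_width: 0.0139
t 11.55 cm [-0.6157  1.5689  0.8161] turn deg [-0.4782 -0.7111 -1.1355] pos [0.6222 0.0707 0.2434] w 0.01393276416844273 F [-0.3034  0.7197 -1.6856]
11.55 [0.6222 0.0707 0.2434] [[-0.9898 -0.1421 -0.011 ]
 [-0.142   0.9898 -0.0101]
 [ 0.0123 -0.0085 -0.9999]] [-0.3034  0.7197 -1.6856]
tray_lip 0.91 388 53 [0.5001 0.0526 0.187 ]
tray_lip 0.84 727 41 [0.4428 0.2304 0.187 ]
```

View pics/w5.png

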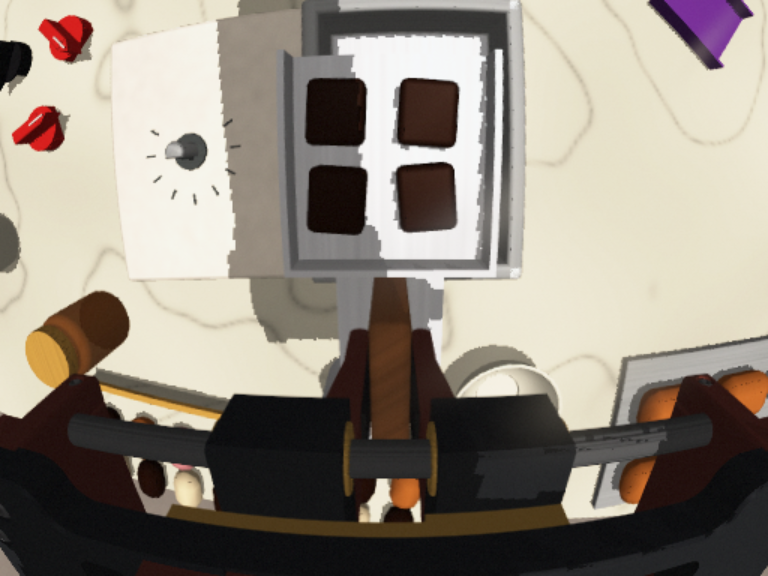

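The picture shows the tray held level over the pan, with all four chunks on it. It sits about 2 cm too far to the left (-y): tray x 283–500 px, pan rim right edge at 522. The spindle is at (180,150) on the deck. Fitting the melter pose from the corners.

```bash
cat > melt.py <<'E'
from h import *
np.set_printoptions(precision=4,suppress=True)
c=cam('wrist')
px=np.array([(303,8),(521,275),(112,43),(131,278)])/1.5
L=np.array([(-.1,.005,.09),(.1,.155,.09),(-.1,-.16,.075),(.1,-.16,.075)])
def W(p,L=L):
    k,q=np.cos(p[2]),np.sin(p[2]); return np.c_[p[0]+k*L[:,0]-q*L[:,1],p[1]+q*L[:,0]+k*L[:,1],L[:,2]]
r=least_squares(lambda p:(proj(c,W(p))-px).ravel(),[.54,0,.16])
print(r.x,np.degrees(r.x[2]),r.fun)
P=np.array([(0,.08,.0315),(0,-.085,.105),(0,-.085,.075)]); w=W(r.x,P); print(w, proj(c,w)*1.5)
print(W(r.x,np.array([(.095,.08,0)])))
E
python3 melt.py
```

```text
[0.5453 0.0035 0.1741] 9.97797334174507 [-0.0769 -6.0542  2.5878  3.774  -1.9989 -0.4791 -2.3413  3.5768]
[[ 0.5315  0.0823  0.0315]
 [ 0.5601 -0.0802  0.105 ]
 [ 0.5601 -0.0802  0.075 ]] [[414.7535 139.0005]
 [174.0303 152.8174]
 [192.2969 151.7839]]
[[0.625  0.0987 0.    ]]
```

```bash
python3 -m creep '[{"jaw":255,"tx":-0.3,"ty":1.4,"tz":0,"rx":-0.5,"ry":-0.7,"rz":-1.5},{"jaw":255,"tx":-0.3,"ty":1.3,"tz":0.4,"rx":0,"ry":0,"rz":0},{"jaw":255,"tx":0,"ty":0,"tz":0,"rx":0,"ry":0,"rz":0}]'; python3 d.py .625 .098 .228 100
```

```text
time_s: 12.05
ee_pos: [0.6222, 0.1117, 0.2373]
ee_rot: [0.289, -3.127, -0.01]
contact_force: [-0.0, 0.8, -2.4]
grip_width: 0.0138
t 12.05 cm [-0.0208 -1.405   0.921 ] turn deg [ 0.3575 -0.056   0.5778] pos [0.6222 0.1117 0.2373] w 0.0137582237266254 F [-0.0446  0.771  -2.3657]
```

```bash
python3 -m creep '[{"jaw":255,"tx":0,"ty":-1.2,"tz":0.8,"rx":0.3,"ry":0,"rz":0.5},{"jaw":255,"tx":0,"ty":0,"tz":0,"rx":0,"ry":0,"rz":0},{"jaw":255,"tx":0,"ty":0,"tz":0,"rx":0,"ry":0,"rz":0}]'; python3 d.py .625 .098 .228 100
```

```text
time_s: 12.35
ee_pos: [0.6242, 0.1007, 0.2277]
ee_rot: [0.279, -3.127, -0.0]
contact_force: [0.2, 0.6, -2.3]
grip_width: 0.014
t 12.35 cm [-0.0301 -0.2834 -0.0257] turn deg [ 0.0115 -0.1219  0.2075] pos [0.6242 0.1007 0.2277] w 0.014005601940572586 F [ 0.1965  0.5574 -2.2617]
```

```bash
python3 -m creep '[{"jaw":255,"tx":0,"ty":-0.2,"tz":0,"rx":0,"ry":-3,"rz":0},{"jaw":255,"tx":0,"ty":0,"tz":0,"rx":0,"ry":-5,"rz":0},{"jaw":255,"tx":0,"ty":0,"tz":0,"rx":0,"ry":-5,"rz":0},{"jaw":255,"tx":0,"ty":0,"tz":0,"rx":0,"ry":0,"rz":0}]'; python3 d.py .625 .098 .228 100
```

```text
time_s: 12.75
ee_pos: [0.6248, 0.0959, 0.2267]
ee_rot: [-0.254, 2.901, 0.028]
contact_force: [-0.5, -0.1, -2.1]
grip_width: 0.0139
t 12.75 cm [-0.0835  0.2045 -0.1138] turn deg [-0.0579 13.1691 -0.0056] pos [0.6248 0.0959 0.2267] w 0.013866863075240366 F [-0.5472 -0.1292 -2.0981]
```

```bash
python3 -m creep '[{"jaw":255,"tx":0,"ty":0.2,"tz":0,"rx":0,"ry":-4,"rz":0},{"jaw":255,"tx":0,"ty":0,"tz":0,"rx":0,"ry":-5,"rz":0},{"jaw":255,"tx":0,"ty":0,"tz":0,"rx":0,"ry":-5,"rz":0},{"jaw":255,"tx":0,"ty":0,"tz":0,"rx":0,"ry":-5,"rz":0},{"jaw":255,"tx":0,"ty":0,"tz":0,"rx":0,"ry":-5,"rz":0},{"jaw":255,"tx":0,"ty":0,"tz":0,"rx":0,"ry":-5,"rz":0},{"jaw":255,"tx":0,"ty":0,"tz":0,"rx":0,"ry":-3,"rz":0},{"jaw":255,"tx":0,"ty":0,"tz":0,"rx":0,"ry":0,"rz":0},{"jaw":255,"tx":0,"ty":0,"tz":0,"rx":0,"ry":0,"rz":0}]'; python3 d.py .625 .098 .228 100; python3 look.py w6; python3 - <<'E'
import cv2
a=cv2.imread('pics/w6.png'); print(a.shape); from station import env
b=env.read_camera('scene'); b=cv2.resize(b[140:260,200:340],(560,480),interpolation=3); a=cv2.resize(a[:300,150:650],(500,300))
import numpy as np
o=np.zeros((480,560+240,3),np.uint8); o[:,:560]=b; o[:144,560:]=cv2.resize(a,(240,144)); cv2.imwrite('pics/v6.png',o)
E
```

```text
time_s: 13.65
ee_pos: [0.6279, 0.0852, 0.2239]
ee_rot: [-0.199, 2.468, 0.033]
contact_force: [0.2, -0.3, -1.2]
grip_width: 0.0139
t 13.65 cm [-0.2071  1.2966 -0.4061] turn deg [-1.8671 38.1289 -0.7397] pos [0.6279 0.0852 0.2239] w 0.013882462938825935 F [ 0.1756 -0.2749 -1.1667]
13.65 [0.6279 0.0852 0.2239] [[-0.7749 -0.1515  0.6137]
 [-0.1351  0.9881  0.0733]
 [-0.6175 -0.0261 -0.7861]] [ 0.1756 -0.2749 -1.1667]
(576, 768, 3)
```

View pics/v6.png

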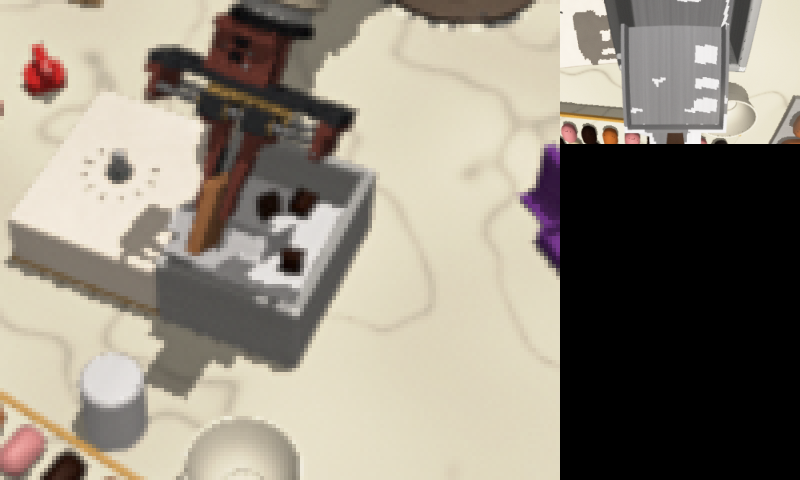

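The inset shows the tray empty. In the scene crop three chunks are in the pan at (268,205), (302,203) and (290,262), the fourth probably hidden behind the gripper. Level the tray, raise it, and count again.

```bash
python3 -m creep '[{"jaw":255,"tx":-0.6,"ty":0.3,"tz":-0.8,"rx":0,"ry":3,"rz":0},{"jaw":255,"tx":-0.5,"ty":0.2,"tz":-0.8,"rx":0,"ry":6,"rz":0},{"jaw":255,"tx":-0.4,"ty":0.2,"tz":-0.9,"rx":0,"ry":7,"rz":0},{"jaw":255,"tx":-0.2,"ty":0.5,"tz":-0.5,"rx":-1,"ry":7,"rz":0},{"jaw":255,"tx":0,"ty":1.5,"tz":0,"rx":0,"ry":7,"rz":0},{"jaw":255,"tx":0,"ty":2,"tz":0,"rx":0,"ry":5,"rz":0},{"jaw":255,"tx":0,"ty":3,"tz":0,"rx":0,"ry":0,"rz":0},{"jaw":255,"tx":0,"ty":3,"tz":0,"rx":0,"ry":0,"rz":0},{"jaw":255,"tx":0,"ty":2,"tz":0,"rx":0,"ry":0,"rz":0},{"jaw":255,"tx":0,"ty":0,"tz":0,"rx":0,"ry":0,"rz":0}]'; python3 d.py .592 .346 .08 68; python3 - <<'E'
from h import *
np.set_printoptions(precision=3,suppress=True)
k,q=np.cos(.174),np.sin(.174)
for n in ('scene','side'):
    c=cam(n); im=env.read_camera(n); cv2.imwrite(f'pics/{n}7.png',im)
    for d in env.tip_of(n,'chunk0'):
        u,v=d['centre'][1]*512,d['centre'][0]*384; p=onz(c,u,v,.035)-[.5315,.08,0]
        print(n,round(d['confidence'],2),round(u),round(v),k*p[0]+q*p[1],-q*p[0]+k*p[1])
E
```

```text
time_s: 14.75
ee_pos: [0.6008, 0.2278, 0.2618]
ee_rot: [-0.277, 3.115, 0.044]
contact_force: [0.5, 0.2, -1.5]
grip_width: 0.0138
t 14.75 cm [-0.9225 11.3036 18.5061] turn deg [ 1.7389  0.4611 32.1565] pos [0.6008 0.2278 0.2618] w 0.013844879045326565 F [ 0.4644  0.2235 -1.4798]
scene 0.63 264 204 0.009064720559739147 -0.011094019198086714
scene 0.59 273 207 0.006385603389743988 0.026873553881967188
scene 0.59 229 245 0.23589211863327514 -0.04913216653336402
scene 0.57 279 192 -0.07808971281119075 0.019082532310571228
scene 0.38 269 190 -0.0683488965725512 -0.024613125284448038
side 0.49 230 199 -0.0797282786921927 0.0009913236637693248
side 0.43 249 181 0.013103545472250792 0.030942601946942646
```

Four chunks are seen in the pan at local (9,-11), (6,27), (-78,19) and (-68,-25) mm, all inside. Now put the tray back.

```bash
python3 -m creep '[{"jaw":255,"tx":0,"ty":3,"tz":1,"rx":1,"ry":0.4,"rz":4},{"jaw":255,"tx":0,"ty":3,"tz":1.5,"rx":0.5,"ry":0,"rz":6},{"jaw":255,"tx":0,"ty":2.5,"tz":1.5,"rx":0,"ry":0,"rz":6},{"jaw":255,"tx":0.5,"ty":1,"tz":2,"rx":0,"ry":0,"rz":6},{"jaw":255,"tx":1,"ty":0,"tz":2,"rx":0,"ry":0,"rz":5},{"jaw":255,"tx":0,"ty":0,"tz":2,"rx":0,"ry":0,"rz":3},{"jaw":255,"tx":0,"ty":0,"tz":0,"rx":0,"ry":0,"rz":0}]'; python3 d.py .592 .346 .06 68
```

```text
time_s: 15.65
ee_pos: [0.5884, 0.3093, 0.1607]
ee_rot: [0.608, 3.069, -0.005]
contact_force: [-0.4, -0.0, -1.8]
grip_width: 0.0136
t 15.65 cm [ 1.1964  3.5327 10.0501] turn deg [-0.0385  0.7421 -0.4048] pos [0.5884 0.3093 0.1607] w 0.013636309130469397 F [-0.4035 -0.0479 -1.8175]
```

```bash
python3 -m creep '[{"jaw":255,"tx":0.6,"ty":1.8,"tz":2,"rx":0,"ry":0.7,"rz":0},{"jaw":255,"tx":0.3,"ty":1.2,"tz":2.5,"rx":0,"ry":0,"rz":0},{"jaw":255,"tx":0,"ty":0,"tz":2.5,"rx":0,"ry":0,"rz":0},{"jaw":255,"tx":0,"ty":0,"tz":1.2,"rx":0,"ry":0,"rz":0},{"jaw":255,"tx":0,"ty":0,"tz":0,"rx":0,"ry":0,"rz":0}]'; python3 d.py .592 .346 .057 68
```

```text
time_s: 16.15
ee_pos: [0.5986, 0.3357, 0.0824]
ee_rot: [0.611, 3.075, 0.003]
contact_force: [0.3, 0.9, -1.5]
grip_width: 0.0137
t 16.15 cm [1.0197 0.6894 2.5389] turn deg [ 0.189   0.3287 -0.4625] pos [0.5986 0.3357 0.0824] w 0.013743756019308741 F [ 0.3449  0.8931 -1.4748]
```

```bash
python3 -m creep '[{"jaw":255,"tx":0,"ty":0,"tz":1.2,"rx":0.2,"ry":0.3,"rz":0},{"jaw":255,"tx":0,"ty":0,"tz":0.6,"rx":0,"ry":0,"rz":0},{"jaw":255,"tx":0,"ty":0,"tz":0.3,"rx":0,"ry":0,"rz":0}]';python3 -m creep '[{"jaw":255,"tx":0,"ty":0,"tz":0.3,"rx":0,"ry":0,"rz":0},{"jaw":255,"tx":0,"ty":0,"tz":0.2,"rx":0,"ry":0,"rz":0}]'
```

```text
time_s: 16.45
ee_pos: [0.6015, 0.3348, 0.064]
ee_rot: [0.613, 3.077, 0.004]
contact_force: [0.7, 0.8, -1.4]
grip_width: 0.014
time_s: 16.65
ee_pos: [0.6021, 0.3349, 0.0594]
ee_rot: [0.613, 3.076, 0.005]
contact_force: [-0.1, -0.3, -1.6]
grip_width: 0.0137
```

```bash
python3 -m creep '[{"jaw":255,"tx":0,"ty":0,"tz":0.3,"rx":0,"ry":0,"rz":0},{"jaw":255,"tx":0,"ty":0,"tz":0.3,"rx":0,"ry":0,"rz":0}]';python3 -m creep '[{"jaw":255,"tx":0,"ty":0,"tz":0.3,"rx":0,"ry":0,"rz":0},{"jaw":255,"tx":0,"ty":0,"tz":0.2,"rx":0,"ry":0,"rz":0}]'
```

```text
time_s: 16.85
ee_pos: [0.6024, 0.3352, 0.0569]
ee_rot: [0.613, 3.075, 0.005]
contact_force: [-13.2, -8.2, 37.7]
grip_width: 0.014
time_s: 17.05
ee_pos: [0.6024, 0.3351, 0.0571]
ee_rot: [0.613, 3.074, 0.005]
contact_force: [-2.2, -1.4, 5.9]
grip_width: 0.0136
```

Touchdown at the same height as the original grip. Release.

```bash
python3 -m creep '[{"jaw":0,"tx":0,"ty":0,"tz":0,"rx":0,"ry":0,"rz":0},{"jaw":0,"tx":0,"ty":0,"tz":0,"rx":0,"ry":0,"rz":0},{"jaw":0,"tx":0,"ty":0,"tz":0,"rx":0,"ry":0,"rz":0},{"jaw":0,"tx":0,"ty":0,"tz":0,"rx":0,"ry":0,"rz":0},{"jaw":0,"tx":0,"ty":0,"tz":0,"rx":0,"ry":0,"rz":0},{"jaw":0,"tx":0,"ty":0,"tz":0,"rx":0,"ry":0,"rz":0},{"jaw":0,"tx":0,"ty":0,"tz":0,"rx":0,"ry":0,"rz":0}]'; python3 -m creep '[{"jaw":0,"tx":0,"ty":0,"tz":-2,"rx":0,"ry":0,"rz":0},{"jaw":0,"tx":0,"ty":0,"tz":-4,"rx":0,"ry":0,"rz":0},{"jaw":0,"tx":0,"ty":0,"tz":-5,"rx":0,"ry":0,"rz":0},{"jaw":0,"tx":0,"ty":0,"tz":-5,"rx":0,"ry":0,"rz":0},{"jaw":0,"tx":0,"ty":0,"tz":-3,"rx":0,"ry":0,"rz":0},{"jaw":0,"tx":0,"ty":0,"tz":0,"rx":0,"ry":0,"rz":0}]'; python3 look.py w8; python3 d.py .5 -.33 .25 90
```

```text
time_s: 17.75
ee_pos: [0.6029, 0.3361, 0.0579]
ee_rot: [0.612, 3.073, 0.007]
contact_force: [-0.1, 0.1, -0.2]
grip_width: 0.0664
time_s: 18.35
ee_pos: [0.6, 0.335, 0.2521]
ee_rot: [0.612, 3.077, 0.002]
contact_force: [0.5, -0.0, -0.2]
grip_width: 0.0875
18.35 [0.6    0.335  0.2521] [[-0.9239  0.3827  0.0042]
 [ 0.3827  0.9239  0.0004]
 [-0.0038  0.002  -1.    ]] [ 0.4651 -0.0224 -0.1509]
t 18.4 cm [-16.239  -65.2063   0.0385] turn deg [ -0.0214   0.1413 -22.4951] pos [0.5994 0.3346 0.2501] w 0.08814409234613846 F [ 0.0521 -0.6002 -0.194 ]
```

View pics/w8.png

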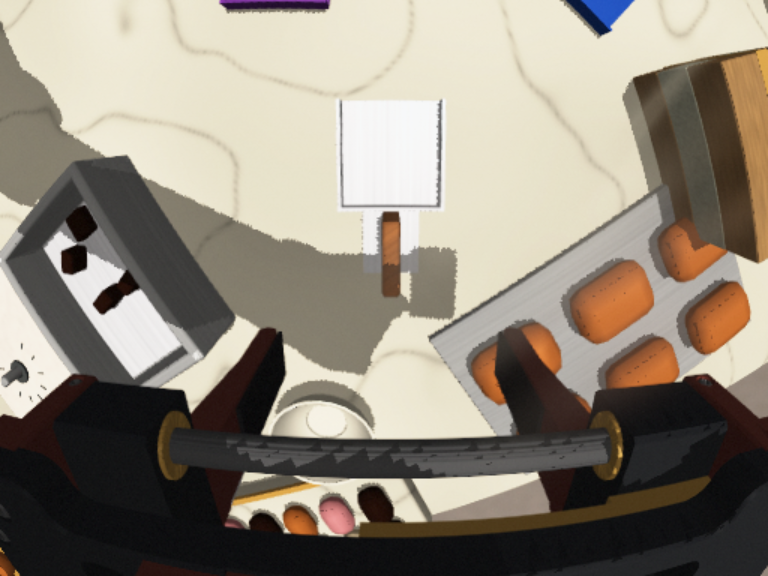

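Tray empty, flat and released at (390,190). Four chunks in the pan at (80,222), (75,258), (108,298) and (127,283). Bystanders undisturbed. Next: look at the spindle from above on the way to the knob.

```bash
python3 -m creep '[{"jaw":0,"tx":-1.6,"ty":-4.2,"tz":0,"rx":0,"ry":0,"rz":0},{"jaw":0,"tx":-1.6,"ty":-4.2,"tz":0,"rx":0,"ry":0,"rz":0},{"jaw":0,"tx":-1.6,"ty":-4.2,"tz":0,"rx":0,"ry":0,"rz":0},{"jaw":0,"tx":-1.6,"ty":-4.2,"tz":0,"rx":0,"ry":0,"rz":0},{"jaw":0,"tx":-1.6,"ty":-4.2,"tz":0,"rx":0,"ry":0,"rz":0},{"jaw":0,"tx":-1.6,"ty":-4.2,"tz":0,"rx":0,"ry":0,"rz":0},{"jaw":0,"tx":-1.6,"ty":-4.2,"tz":0,"rx":0,"ry":0,"rz":0},{"jaw":0,"tx":-1.6,"ty":-4.2,"tz":0,"rx":0,"ry":0,"rz":0},{"jaw":0,"tx":-1.2,"ty":-3,"tz":0,"rx":0,"ry":0,"rz":0}]'; python3 -m creep '[{"jaw":0,"tx":0,"ty":0,"tz":1,"rx":0,"ry":0,"rz":-6},{"jaw":0,"tx":0,"ty":0,"tz":1,"rx":0,"ry":0,"rz":-7},{"jaw":0,"tx":0,"ty":0,"tz":1,"rx":0,"ry":0,"rz":-7},{"jaw":0,"tx":0,"ty":0,"tz":1,"rx":0,"ry":0,"rz":-7},{"jaw":0,"tx":0,"ty":0,"tz":1,"rx":0,"ry":0,"rz":-5},{"jaw":0,"tx":0,"ty":0,"tz":0,"rx":0,"ry":0,"rz":0}]';python3 d.py .59 -.075 .20 100
```

```text
time_s: 19.3
ee_pos: [0.5815, -0.0659, 0.2338]
ee_rot: [-0.592, -3.066, 0.008]
contact_force: [0.2, -0.5, 0.4]
grip_width: 0.088
time_s: 19.9
ee_pos: [0.5735, -0.076, 0.1714]
ee_rot: [0.288, -3.093, 0.0]
contact_force: [-0.8, -0.1, -0.2]
grip_width: 0.0879
t 19.9 cm [-1.5351 -0.1941 -2.9153] turn deg [ 0.1725 -2.0273  0.6537] pos [ 0.5735 -0.076   0.1714] w 0.08786448805891396 F [-0.8302 -0.1269 -0.1624]
```

```bash
python3 -m creep '[{"jaw":0,"tx":-1.2,"ty":0,"tz":-1,"rx":0,"ry":-2,"rz":0},{"jaw":0,"tx":0,"ty":0,"tz":0,"rx":0,"ry":0,"rz":0},{"jaw":0,"tx":0,"ty":0,"tz":0,"rx":0,"ry":0,"rz":0}]'; python3 look.py w9 spindle_tip:.105 knob:0; python3 - <<'E'
from h import *
im=cv2.imread('pics/w9.png'); raw=im
p=proj(cam('wrist'),np.array([.560,-.083,.105]))*1.5; print(p)
u,v=map(int,p); cv2.imwrite('pics/v9.png',cv2.resize(im[max(0,v-60):v+60,u-80:u+80],(800,600),interpolation=3)); print(u-80,max(0,v-60))
E
```

```text
time_s: 20.2
ee_pos: [0.5861, -0.0735, 0.1807]
ee_rot: [-0.282, 3.129, 0.007]
contact_force: [-0.3, 1.2, 0.7]
grip_width: 0.0877
20.2 [ 0.5861 -0.0735  0.1807] [[-0.9839 -0.1788 -0.0002]
 [-0.1788  0.9839  0.0042]
 [-0.0005  0.0042 -1.    ]] [-0.27    1.1635  0.6515]
spindle_tip 0.7 370 248 [ 0.559  -0.0876  0.105 ]
spindle_tip 0.42 191 397 [ 0.6706 -0.1824  0.105 ]
knob 0.67 62 68 [ 0.4678 -0.3804  0.    ]
knob 0.67 113 160 [ 0.5451 -0.3094 -0.    ]
knob 0.62 156 44 [ 0.4488 -0.2821  0.    ]
[378.34041007 251.50255401]
298 191
```

View pics/v9.png

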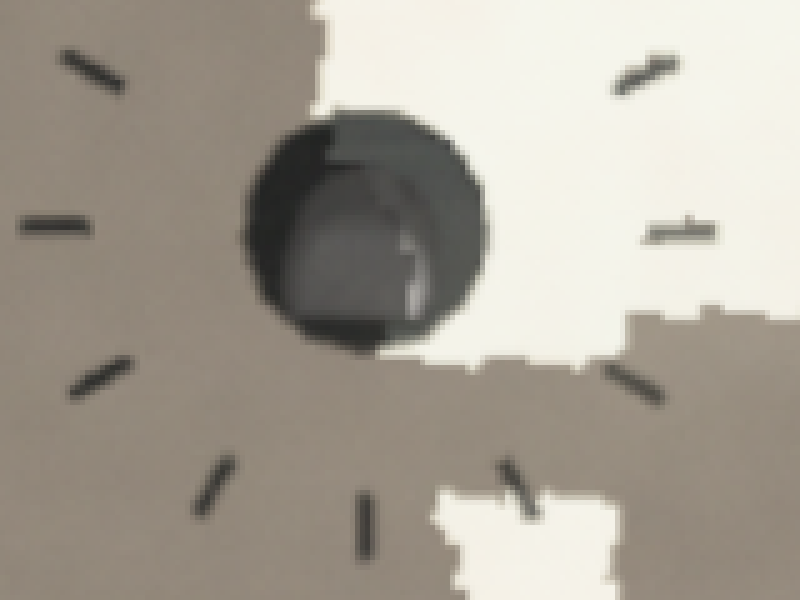

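The crop shows the spindle tip with its flat at the bottom, a horizontal edge from (285,318) to (428,318). So the flat faces tool -x, world yaw about 10°. The collar is centred at (365,228). Work out the axis and the knob's pose.

```bash
python3 - <<'E'
from h import *
np.set_printoptions(precision=4,suppress=True)
c=cam('wrist'); Q=lambda x,y:((298+x/5)/1.5,(191+y/5)/1.5)
print('collar',onz(c,*Q(366,229),.0785))
a,b=onz(c,*Q(285,318),.1025),onz(c,*Q(428,318),.1025); m=(a+b)/2; d=b-a; yaw=np.degrees(np.arctan2(d[1],d[0]))-90; n=np.array([np.cos(np.radians(yaw)),np.sin(np.radians(yaw)),0])
print('flat',m,np.linalg.norm(d),yaw,'axis',m-.004*n)
print('dial line bottom tick mid vs axis', onz(c,*Q(365,527),.075))
print('t',env.read_state()['time_s'])
E
python3 d.py .50 -.375 .20 100
```

```text
collar [ 0.5588 -0.0878  0.0785]
flat [ 0.563  -0.0872  0.1025] 0.0146501263157807 10.219287698864505 axis [ 0.5591 -0.0879  0.1025]
dial line bottom tick mid vs axis [ 0.5951 -0.0819  0.075 ]
t 20.35
t 20.35 cm [ 13.8965 -28.1071  -2.045 ] turn deg [0.2297 0.0346 0.3585] pos [ 0.5862 -0.0734  0.1808] w 0.0876024425652678 F [ 0.0993 -0.3226 -0.6558]
```

```bash
python3 -m creep '[{"jaw":0,"tx":1.9,"ty":-3.9,"tz":-0.5,"rx":0,"ry":0,"rz":0},{"jaw":0,"tx":1.9,"ty":-3.9,"tz":-0.5,"rx":0,"ry":0,"rz":0},{"jaw":0,"tx":1.9,"ty":-3.9,"tz":0,"rx":0,"ry":0,"rz":0},{"jaw":0,"tx":1.9,"ty":-3.9,"tz":0,"rx":0,"ry":0,"rz":0},{"jaw":0,"tx":1.9,"ty":-3.9,"tz":0,"rx":0,"ry":0,"rz":0},{"jaw":0,"tx":1.9,"ty":-3.9,"tz":0,"rx":0,"ry":0,"rz":0},{"jaw":0,"tx":1.5,"ty":-3,"tz":0,"rx":0,"ry":0,"rz":0},{"jaw":0,"tx":0,"ty":0,"tz":0,"rx":0,"ry":0,"rz":0},{"jaw":0,"tx":0,"ty":0,"tz":0,"rx":0,"ry":0,"rz":0}]'; python3 look.py w10 knob:0 knob_grip:.041; python3 - <<'E'
from h import *
im=cv2.imread('pics/w10.png')
p=proj(cam('wrist'),np.array([.466,-.378,.04]))*1.5; print(p)
u,v=map(int,p); u=max(u,80); v=max(v,60); cv2.imwrite('pics/v10.png',cv2.resize(im[v-60:v+60,u-80:u+80],(800,600),interpolation=3)); print(u-80,v-60)
E
```

```text
time_s: 21.25
ee_pos: [0.5054, -0.3648, 0.1915]
ee_rot: [-0.287, 3.125, 0.004]
contact_force: [-0.1, 0.6, -0.4]
grip_width: 0.0877
21.25 [ 0.5054 -0.3648  0.1915] [[-0.9833 -0.1822  0.0034]
 [-0.1822  0.9833  0.0029]
 [-0.0039  0.0023 -1.    ]] [-0.1242  0.5607 -0.392 ]
knob 0.75 509 202 [ 0.4507 -0.2806  0.    ]
knob 0.7 447 307 [ 0.5435 -0.3096  0.    ]
knob 0.58 383 195 [ 0.4649 -0.3763  0.    ]
knob_grip 0.95 523 208 [ 0.4494 -0.2815  0.041 ]
knob_grip 0.77 386 207 [ 0.4675 -0.3736  0.041 ]
knob_grip 0.7 460 323 [ 0.5396 -0.3062  0.041 ]
[377.52913128 202.05954859]
297 142
```

View pics/v10.png

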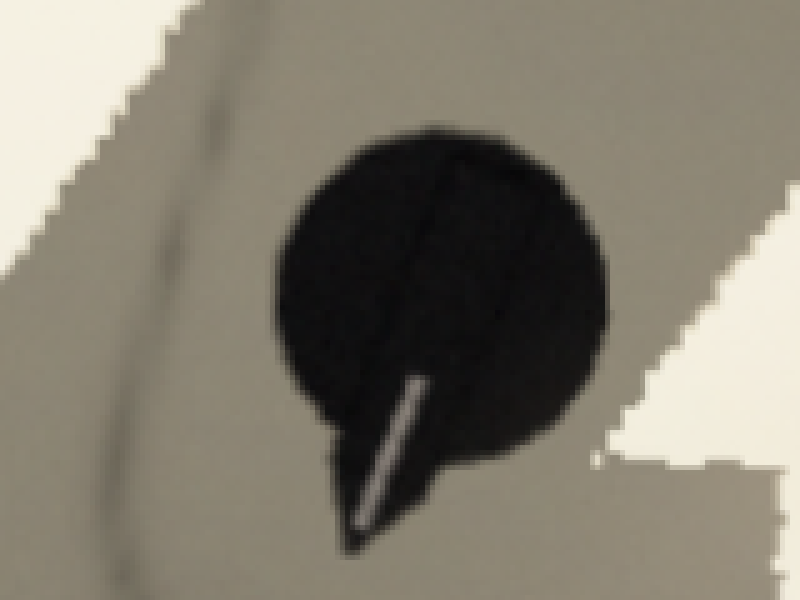

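The black knob is centred at crop (442,296), and its white line runs from (420,380) to (360,528) towards the nose at (348,552).

```bash
python3 - <<'E'
from h import *
np.set_printoptions(precision=4,suppress=True)
c=cam('wrist'); Q=lambda x,y:((297+x/5)/1.5,(142+y/5)/1.5)
print('skirt',onz(c,*Q(442,296),.018))
a,b=onz(c,*Q(420,378),.044),onz(c,*Q(360,530),.044); d=b-a; yaw=np.arctan2(d[1],d[0]); n=np.array([np.cos(yaw),np.sin(yaw),0])
t=onz(c,*Q(348,553),.043); print('line',a,b,np.linalg.norm(d),'yaw',np.degrees(yaw),'axis from nose',t-.034*n)
E
```

```text
skirt [ 0.4674 -0.3726  0.018 ]
line [ 0.4752 -0.3739  0.044 ] [ 0.497  -0.3781  0.044 ] 0.022146788846647173 yaw -10.835063323015147 axis from nose [ 0.4673 -0.3727  0.043 ]
```

```bash
python3 -m creep '[{"jaw":130,"tx":0,"ty":0,"tz":0,"rx":0,"ry":0,"rz":7},{"jaw":130,"tx":0,"ty":0,"tz":0,"rx":0,"ry":0,"rz":7},{"jaw":130,"tx":0,"ty":0,"tz":0,"rx":0,"ry":0,"rz":5},{"jaw":130,"tx":0,"ty":0,"tz":0,"rx":0,"ry":0,"rz":0},{"jaw":130,"tx":0,"ty":0,"tz":0,"rx":0,"ry":0,"rz":0}]'; python3 d.py .4674 -.3727 .12 79.2
```

```text
time_s: 21.9
ee_pos: [0.5103, -0.355, 0.1921]
ee_rot: [0.224, 3.129, 0.009]
contact_force: [0.6, -0.8, -0.5]
grip_width: 0.0512
t 21.9 cm [ 4.0268 -2.4053  7.181 ] turn deg [0.3662 0.2289 2.5923] pos [ 0.5103 -0.355   0.1921] w 0.0512132207786785 F [ 0.559  -0.8196 -0.4574]
```

```bash
python3 -m creep '[{"jaw":130,"tx":2,"ty":-1.2,"tz":2,"rx":0.3,"ry":0.2,"rz":2.4},{"jaw":130,"tx":1.4,"ty":-0.8,"tz":3,"rx":0,"ry":0,"rz":0},{"jaw":130,"tx":0,"ty":0,"tz":1.5,"rx":0,"ry":0,"rz":0},{"jaw":130,"tx":0,"ty":0,"tz":0,"rx":0,"ry":0,"rz":0},{"jaw":130,"tx":0,"ty":0,"tz":0,"rx":0,"ry":0,"rz":0}]'; python3 look.py w11 knob_grip:.041; python3 d.py .4674 -.3727 .042 79.2
```

```text
time_s: 22.4
ee_pos: [0.4761, -0.3663, 0.1268]
ee_rot: [0.265, 3.126, 0.001]
contact_force: [-0.1, -0.2, 0.2]
grip_width: 0.0429
22.4 [ 0.4761 -0.3663  0.1268] [[-0.9858  0.168   0.0044]
 [ 0.168   0.9858  0.0006]
 [-0.0042  0.0013 -1.    ]] [-0.0856 -0.2443  0.2323]
knob_grip 0.95 507 378 [ 0.5404 -0.3044  0.041 ]
knob_grip 0.68 370 285 [ 0.4683 -0.3743  0.041 ]
knob_grip 0.6 527 220 [ 0.4464 -0.2853  0.041 ]
t 22.5 cm [ 0.8359 -0.7808  8.5199] turn deg [0.0598 0.2966 1.1018] pos [ 0.4765 -0.3664  0.1272] w 0.042979164720169646 F [ 0.13   -0.5475 -0.1045]
```

Network agrees (0.4683, -0.3743). Descend.

```bash
python3 -m creep '[{"jaw":130,"tx":0.8,"ty":-0.75,"tz":0,"rx":0,"ry":0.3,"rz":1},{"jaw":130,"tx":0,"ty":0,"tz":2.5,"rx":0,"ry":0,"rz":0},{"jaw":130,"tx":0,"ty":0,"tz":2.5,"rx":0,"ry":0,"rz":0},{"jaw":130,"tx":0,"ty":0,"tz":0.5,"rx":0,"ry":0,"rz":0},{"jaw":130,"tx":0,"ty":0,"tz":0,"rx":0,"ry":0,"rz":0}]'; python3 d.py .4676 -.373 .042 79.2
```

```text
time_s: 23.0
ee_pos: [0.4687, -0.3761, 0.0761]
ee_rot: [0.296, 3.121, -0.006]
contact_force: [-0.2, 0.2, -0.5]
grip_width: 0.0432
t 23.0 cm [0.1847 0.2948 3.4112] turn deg [-0.1939  0.3784 -0.0161] pos [ 0.4687 -0.3761  0.0761] w 0.043194059526584415 F [-0.2461  0.1763 -0.5063]
```

```bash
python3 -m creep '[{"jaw":130,"tx":0.15,"ty":0.25,"tz":1.4,"rx":-0.2,"ry":0.4,"rz":0},{"jaw":130,"tx":0,"ty":0,"tz":1,"rx":0,"ry":0,"rz":0},{"jaw":130,"tx":0,"ty":0,"tz":0,"rx":0,"ry":0,"rz":0}]'; python3 d.py .4676 -.373 .042 79.2
```

```text
time_s: 23.3
ee_pos: [0.4686, -0.3743, 0.0529]
ee_rot: [0.297, 3.126, -0.002]
contact_force: [-0.6, 0.2, 0.9]
grip_width: 0.0429
t 23.3 cm [0.1303 0.1124 1.0934] turn deg [-0.067   0.1214 -0.047 ] pos [ 0.4686 -0.3743  0.0529] w 0.04291821169285933 F [-0.5932  0.209   0.9073]
```

```bash
python3 -m creep '[{"jaw":130,"tx":0.1,"ty":0.1,"tz":0.9,"rx":0,"ry":0.1,"rz":0},{"jaw":130,"tx":0,"ty":0,"tz":0.1,"rx":0,"ry":0,"rz":0},{"jaw":130,"tx":0,"ty":0,"tz":0,"rx":0,"ry":0,"rz":0}]'; python3 d.py .4676 -.373 .042 79.2; python3 look.py w12 knob_grip:.041 knob:0
```

```text
time_s: 23.6
ee_pos: [0.4682, -0.3731, 0.0424]
ee_rot: [0.296, 3.127, -0.002]
contact_force: [-0.5, -0.3, 0.1]
grip_width: 0.0432
t 23.6 cm [0.0568 0.0042 0.0395] turn deg [-0.0762  0.0383 -0.0326] pos [ 0.4682 -0.3731  0.0424] w 0.04320837598961697 F [-0.4671 -0.3257  0.1169]
23.6 [ 0.4682 -0.3731  0.0424] [[-0.9822  0.1879  0.0004]
 [ 0.1879  0.9822 -0.0014]
 [-0.0007 -0.0013 -1.    ]] [-0.4671 -0.3257  0.1169]
knob_grip 0.97 385 372 [ 0.4675 -0.3736  0.041 ]
knob_grip 0.78 616 282 [ 0.4494 -0.2828  0.041 ]
knob 0.97 383 328 [ 0.4676 -0.3751  0.    ]
knob 0.58 577 256 [ 0.4503 -0.2817  0.    ]
```

```bash
python3 -m creep '[{"jaw":255,"tx":0,"ty":0,"tz":0,"rx":0,"ry":0,"rz":0},{"jaw":255,"tx":0,"ty":0,"tz":0,"rx":0,"ry":0,"rz":0},{"jaw":255,"tx":0,"ty":0,"tz":0,"rx":0,"ry":0,"rz":0},{"jaw":255,"tx":0,"ty":0,"tz":0,"rx":0,"ry":0,"rz":0},{"jaw":255,"tx":0,"ty":0,"tz":0,"rx":0,"ry":0,"rz":0},{"jaw":255,"tx":0,"ty":0,"tz":0,"rx":0,"ry":0,"rz":0}]' 50; python3 d.py .468 -.373 .042 79.2
```

```text
time_s: 24.35
ee_pos: [0.4686, -0.3737, 0.0436]
ee_rot: [0.297, 3.125, -0.004]
contact_force: [-0.1, 0.5, -0.3]
grip_width: 0.0138
t 24.35 cm [0.0675 0.0553 0.1572] turn deg [-0.1224  0.1292 -0.0464] pos [ 0.4686 -0.3737  0.0436] w 0.013816144352989923 F [-0.0533  0.4659 -0.3448]
```

```bash
python3 -m creep '[{"jaw":255,"tx":0,"ty":0,"tz":0,"rx":0,"ry":0,"rz":0},{"jaw":255,"tx":0,"ty":0,"tz":-1,"rx":0,"ry":0,"rz":0},{"jaw":255,"tx":0,"ty":0,"tz":-3,"rx":0,"ry":0,"rz":0},{"jaw":255,"tx":0,"ty":0,"tz":-4,"rx":0,"ry":0,"rz":0},{"jaw":255,"tx":0,"ty":0,"tz":-4,"rx":0,"ry":0,"rz":0},{"jaw":255,"tx":0,"ty":0,"tz":-3,"rx":0,"ry":0,"rz":0},{"jaw":255,"tx":0,"ty":0,"tz":0,"rx":0,"ry":0,"rz":0}]'; python3 d.py .56 -.088 .19 100.2
```

```text
time_s: 25.05
ee_pos: [0.4675, -0.3725, 0.2011]
ee_rot: [-0.297, -3.128, 0.001]
contact_force: [-0.4, 0.0, -0.3]
grip_width: 0.0131
t 25.05 cm [-3.7351 29.6842  1.0902] turn deg [ -0.0468  -0.0062 -21.0317] pos [ 0.4675 -0.3725  0.2011] w 0.013146641733243473 F [-0.4191  0.017  -0.3017]
```

```bash
python3 -m creep '[{"jaw":255,"tx":-0.4,"ty":3,"tz":0,"rx":0,"ry":0,"rz":0},{"jaw":255,"tx":-0.5,"ty":4,"tz":0,"rx":0,"ry":0,"rz":0},{"jaw":255,"tx":-0.5,"ty":4,"tz":0,"rx":0,"ry":0,"rz":0},{"jaw":255,"tx":-0.5,"ty":4,"tz":0,"rx":0,"ry":0,"rz":0},{"jaw":255,"tx":-0.5,"ty":4,"tz":0,"rx":0,"ry":0,"rz":0},{"jaw":255,"tx":-0.5,"ty":3.5,"tz":0,"rx":0,"ry":0,"rz":0},{"jaw":255,"tx":-0.4,"ty":2,"tz":0,"rx":0,"ry":0,"rz":0},{"jaw":255,"tx":0,"ty":0,"tz":0,"rx":0,"ry":0,"rz":-7},{"jaw":255,"tx":0,"ty":0,"tz":0,"rx":0,"ry":0,"rz":-7},{"jaw":255,"tx":0,"ty":0,"tz":0,"rx":0,"ry":0,"rz":-4}]'; python3 -m creep '[{"jaw":255,"tx":0,"ty":0,"tz":0,"rx":0,"ry":0,"rz":0},{"jaw":255,"tx":0,"ty":0,"tz":0,"rx":0,"ry":0,"rz":0}]'; python3 d.py .56 -.088 .17 100.2; python3 look.py w13 knob_grip:.2
```

```text
time_s: 26.05
ee_pos: [0.5456, -0.1279, 0.1988]
ee_rot: [0.212, -3.131, 0.002]
contact_force: [-0.3, -0.9, -0.4]
grip_width: 0.0137
time_s: 26.25
ee_pos: [0.5448, -0.1276, 0.198]
ee_rot: [0.211, -3.129, 0.001]
contact_force: [-0.2, 0.3, -0.4]
grip_width: 0.0137
t 26.25 cm [-2.05    3.7191  2.7846] turn deg [-0.0106 -0.2923 -2.4967] pos [ 0.5448 -0.1276  0.198 ] w 0.013729698413915747 F [-0.1529  0.285  -0.3767]
26.25 [ 0.5448 -0.1276  0.198 ] [[-0.991  -0.134  -0.005 ]
 [-0.134   0.991  -0.001 ]
 [ 0.0051 -0.0003 -1.    ]] [-0.1529  0.285  -0.3767]
knob_grip 0.96 392 369 [ 0.5413 -0.1266  0.2   ]
knob_grip 0.66 187 109 [ 0.4585 -0.2066  0.2   ]
```

View pics/w13.png

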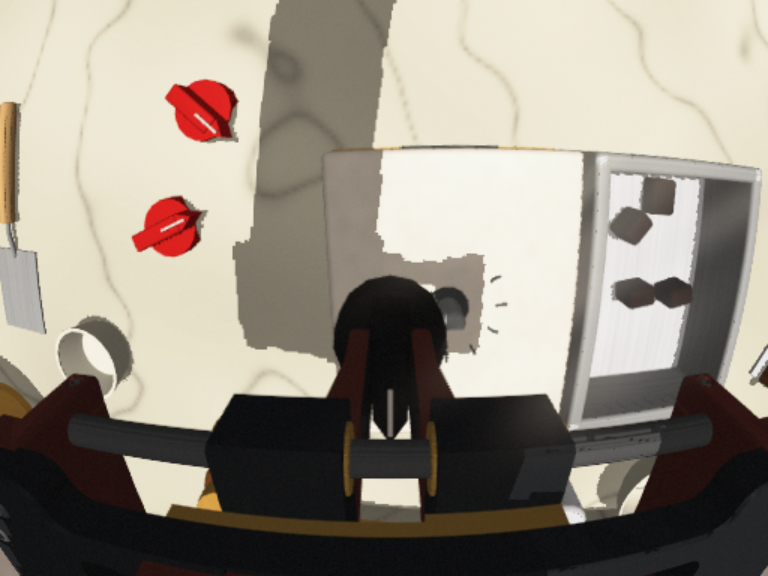

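The knob is held straight, its nose pointing down the image (tool -x, i.e. melter +x) at (390,425). The spindle is at (455,305), and all four chunks lie in the pan at right. Measure the knob's offset in the hand.

```bash
python3 - <<'E'
from h import *
np.set_printoptions(precision=4,suppress=True)
s=env.read_state(); c=cam('wrist',s); g=R.from_rotvec(s['ee_rot']).as_matrix()
for z in (.156,.175):
    P=np.array([onz(c,u/1.5,v/1.5,z) for u,v in ((334,328),(447,328),(391,276),(350,292),(431,292))]); Q=(P-s['ee_pos'])@g
    r=least_squares(lambda p:np.hypot(Q[:,0]-p[0],Q[:,1]-p[1])-p[2],[0,0,.024]); print(z,r.x,r.fun)
E
python3 -m creep '[{"jaw":255,"tx":-1.9,"ty":3.4,"tz":0,"rx":0,"ry":-0.3,"rz":-2.4},{"jaw":255,"tx":0,"ty":0,"tz":0,"rx":0,"ry":0,"rz":0},{"jaw":255,"tx":0,"ty":0,"tz":0,"rx":0,"ry":0,"rz":0}]'; python3 d.py .56 -.088 .17 100.2
```

```text
0.156 [-0.0009  0.0011  0.0257] [ 0.      0.      0.0001 -0.     -0.0001]
0.175 [0.0075 0.0011 0.023 ] [ 0.      0.      0.0001 -0.     -0.0001]
time_s: 26.65
ee_pos: [0.5593, -0.0919, 0.1978]
ee_rot: [-0.269, 3.13, -0.002]
contact_force: [0.1, -0.1, -0.5]
grip_width: 0.0139
t 26.65 cm [-0.1299  0.3731  2.7845] turn deg [-0.0609  0.0152 -0.3791] pos [ 0.5593 -0.0919  0.1978] w 0.013906192452879643 F [ 0.1136 -0.1105 -0.5204]
```

```bash
python3 -m creep '[{"jaw":255,"tx":-0.15,"ty":0.3,"tz":1.5,"rx":0,"ry":0,"rz":-0.4},{"jaw":255,"tx":0,"ty":0,"tz":1.5,"rx":0,"ry":0,"rz":0},{"jaw":255,"tx":0,"ty":0,"tz":0,"rx":0,"ry":0,"rz":0},{"jaw":255,"tx":0,"ty":0,"tz":0,"rx":0,"ry":0,"rz":0}]'; python3 d.py .5605 -.0886 .15 100.2
```

```text
time_s: 27.05
ee_pos: [0.5604, -0.0897, 0.1679]
ee_rot: [-0.273, 3.128, -0.002]
contact_force: [-0.0, -0.4, -0.5]
grip_width: 0.0138
t 27.05 cm [-0.0289  0.1098  1.7873] turn deg [-0.0969  0.066  -0.2152] pos [ 0.5604 -0.0897  0.1679] w 0.013814432355022414 F [-0.0036 -0.3574 -0.4505]
```

```bash
python3 -m creep '[{"jaw":255,"tx":0,"ty":0.1,"tz":0.9,"rx":0,"ry":0,"rz":-0.2},{"jaw":255,"tx":0,"ty":0,"tz":0.4,"rx":0,"ry":0,"rz":0},{"jaw":255,"tx":0,"ty":0,"tz":0,"rx":0,"ry":0,"rz":0}]'; python3 d.py .5605 -.0886 .145 100.2;  python3 -m creep '[{"jaw":255,"tx":0,"ty":0,"tz":0.4,"rx":0,"ry":0,"rz":0},{"jaw":255,"tx":0,"ty":0,"tz":0.4,"rx":0,"ry":0,"rz":0}]'; python3 d.py .5605 -.0886 .145 100.2
```

```text
time_s: 27.35
ee_pos: [0.5607, -0.0895, 0.1553]
ee_rot: [-0.276, 3.126, -0.004]
contact_force: [-0.6, -0.2, -0.6]
grip_width: 0.0134
t 27.35 cm [0.0087 0.0993 1.0295] turn deg [-0.1443  0.1659 -0.1075] pos [ 0.5607 -0.0895  0.1553] w 0.013375658598508531 F [-0.5634 -0.1577 -0.5757]
time_s: 27.55
ee_pos: [0.5612, -0.0897, 0.1475]
ee_rot: [-0.276, 3.125, -0.004]
contact_force: [-0.4, -0.2, -0.1]
grip_width: 0.014
t 27.55 cm [0.0519 0.1212 0.2518] turn deg [-0.1695  0.2369 -0.119 ] pos [ 0.5612 -0.0897  0.1475] w 0.013989538013854731 F [-0.4029 -0.186  -0.1   ]
```

```bash
python3 -m creep '[{"jaw":255,"tx":0.05,"ty":0.1,"tz":0.3,"rx":-0.2,"ry":0.2,"rz":0},{"jaw":255,"tx":0,"ty":0,"tz":0.3,"rx":0,"ry":0,"rz":0}]'; python3 d.py .5605 -.0886 .126 100.2;  python3 -m creep '[{"jaw":255,"tx":0,"ty":0,"tz":0.4,"rx":0,"ry":0,"rz":0},{"jaw":255,"tx":0,"ty":0,"tz":0.3,"rx":0,"ry":0,"rz":0}]'; python3 d.py .5605 -.0886 .126 100.2
```

```text
time_s: 27.75
ee_pos: [0.5605, -0.0887, 0.141]
ee_rot: [-0.276, 3.129, 0.001]
contact_force: [0.0, 0.7, -0.0]
grip_width: 0.0132
t 27.75 cm [-0.0022  0.0091  1.4955] turn deg [ 0.0488  0.0198 -0.1201] pos [ 0.5605 -0.0887  0.141 ] w 0.013245372420946276 F [ 0.0339  0.6762 -0.0112]
time_s: 27.95
ee_pos: [0.5605, -0.0887, 0.1333]
ee_rot: [-0.276, 3.129, 0.001]
contact_force: [-0.6, -0.2, 0.7]
grip_width: 0.0137
t 27.95 cm [0.0011 0.0091 0.7317] turn deg [ 0.0515  0.0182 -0.1198] pos [ 0.5605 -0.0887  0.1333] w 0.013704287190399162 F [-0.6166 -0.2226  0.6709]
```

Sliding on freely. Press home.

```bash
python3 -m creep '[{"jaw":255,"tx":0,"ty":0,"tz":0.3,"rx":0,"ry":0,"rz":0},{"jaw":255,"tx":0,"ty":0,"tz":0.3,"rx":0,"ry":0,"rz":0}]' 60; python3 -m creep '[{"jaw":255,"tx":0,"ty":0,"tz":0.3,"rx":0,"ry":0,"rz":0},{"jaw":255,"tx":0,"ty":0,"tz":0.2,"rx":0,"ry":0,"rz":0}]'; python3 -m creep '[{"jaw":255,"tx":0,"ty":0,"tz":0.2,"rx":0,"ry":0,"rz":0}]'; python3 d.py .5605 -.0886 .126 100.2
```

```text
time_s: 28.15
ee_pos: [0.5607, -0.0887, 0.1275]
ee_rot: [-0.276, 3.129, 0.001]
contact_force: [-2.2, -0.2, 7.4]
grip_width: 0.0134
time_s: 28.35
ee_pos: [0.561, -0.0887, 0.1262]
ee_rot: [-0.275, 3.128, -0.001]
contact_force: [-10.3, 0.7, 25.7]
grip_width: 0.0135
time_s: 28.45
ee_pos: [0.5609, -0.0886, 0.1262]
ee_rot: [-0.275, 3.128, -0.002]
contact_force: [-6.8, 0.6, 19.4]
grip_width: 0.0137
t 28.45 cm [0.0347 0.0104 0.0239] turn deg [-0.0642  0.0898 -0.1465] pos [ 0.5609 -0.0886  0.1262] w 0.013691961308524457 F [-6.7693  0.6407 19.3978]
```

Force 7.4 N at 4.5 mm matches the spring, and it stops firmly at 6 mm. Hold, and verify.

```bash
python3 -m creep '[{"jaw":255,"tx":0,"ty":0,"tz":0.15,"rx":0,"ry":0,"rz":0},{"jaw":255,"tx":0,"ty":0,"tz":0.15,"rx":0,"ry":0,"rz":0},{"jaw":255,"tx":0,"ty":0,"tz":0.15,"rx":0,"ry":0,"rz":0},{"jaw":255,"tx":0,"ty":0,"tz":0.15,"rx":0,"ry":0,"rz":0},{"jaw":255,"tx":0,"ty":0,"tz":0.15,"rx":0,"ry":0,"rz":0}]'; python3 look.py w14 knob_grip:.124; python3 d.py .5605 -.0886 .126 100.2; python3 - <<'E'
from h import *
b=env.read_camera('side'); a=env.read_camera('wrist')
b=cv2.resize(b[80:300,150:400],(500,440),interpolation=3); o=np.zeros((440,800,3),np.uint8);o[:,:500]=b;o[:225,500:]=cv2.resize(a,(300,225));cv2.imwrite('pics/v14.png',o)
E
```

```text
time_s: 28.95
ee_pos: [0.5607, -0.0886, 0.1263]
ee_rot: [-0.274, 3.126, -0.005]
contact_force: [-5.7, 0.7, 16.3]
grip_width: 0.0135
28.95 [ 0.5607 -0.0886  0.1263] [[-0.9847 -0.1741  0.0041]
 [-0.1741  0.9847 -0.0031]
 [-0.0035 -0.0038 -1.    ]] [-5.7113  0.6508 16.2752]
knob_grip 0.97 96 61 [ 0.4606 -0.2163  0.124 ]
knob_grip 0.88 389 368 [ 0.5591 -0.0884  0.124 ]
knob_grip 0.82 57 205 [ 0.518  -0.2312  0.124 ]
t 29.05 cm [0.0187 0.0007 0.0314] turn deg [-0.2213  0.203  -0.1702] pos [ 0.5607 -0.0886  0.1263] w 0.013589300868581945 F [-6.2277  0.3632 14.4603]
```

View pics/v14.png

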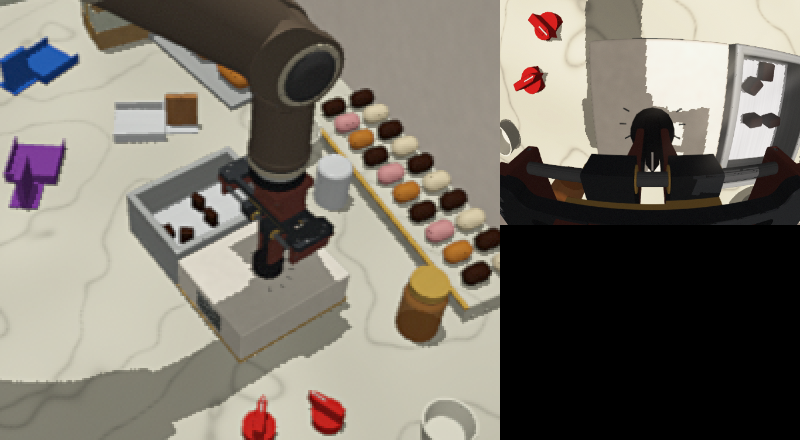

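The picture shows the knob seated on the deck in the gripper, four chunks in the pan at (180,215), the empty tray flat at (155,120), and the jar, canister and ramekin standing. Hand in with a firm hold.

```bash
python3 -m creep '[{"jaw":255,"tx":0,"ty":0,"tz":0.2,"rx":0,"ry":0,"rz":0},{"jaw":255,"tx":0,"ty":0,"tz":0.2,"rx":0,"ry":0,"rz":0}]'; python3 -c "
from station import env
print(env.hand_in())
s=env.read_state();print(s['time_s'],s['ee_pos'],s['contact_force'],s['grip_width'])"
```

```text
time_s: 29.35
ee_pos: [0.5608, -0.0886, 0.1262]
ee_rot: [-0.274, 3.125, -0.007]
contact_force: [-8.3, 1.2, 20.1]
grip_width: 0.0134
the job is handed in; nothing more can be done
None
the job is handed in; nothing more can be done
```

I handed the job in at 29.35 s of robot time, with the knob on the spindle, gripped and pressed in. The hand-in reports no verdict, so what follows rests on my own last checks.

- **Chunks:** I tipped all four into the pan, and they were still there in the last pictures.
- **Tray:** It stands empty, flat and released, about 1 cm from where it started.
- **Knob:** The nose points the way the spindle's flat faces, about 10° in the world frame. It slid on with no resistance. The force was 7.4 N at 4.5 mm of travel, which fits the spring. It then stopped firmly at about 6 mm, held with about 20 N of push.
- **Other things on the counter:** The jar, canister and ramekin stood undisturbed in the last picture. The bowl and spatula were last seen in place in earlier ones.

- **Failed grasp:** My first grasp of the tray closed on air because I lifted before the slow fingers had shut. The tray and chunks were not disturbed, and the second grasp held.
- **Measurements that disagreed:** The first triangulation put the tray grip about 2 cm off and the spindle about 1 cm off the views from above. I used the close wrist-camera views instead.

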